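# Make up two water-test kits at the laboratory bench

### The job

Make up the two test kits, every item standing upright and flat in its cell: in the blue tray the red-capped bottle goes in the white-floored cell and the green case in the black-floored cell; in the orange tray the yellow-capped bottle goes in the white-floored cell and the amber jar in the black-floored cell. Tuck the purple tag plate into the orange tray's long bay: lying flat, tab end at the open front, its leading edge slid under the sprung clip arm nearly up to the stop. Leave the beaker and the tube rack where they stand, and let go of everything at the end.

Things in the scene. Friction and masses are not known exactly. Their poses are not given: they have to be found in the camera images.
- blue_tray: Blue kit tray, fixed, 70 mm (x) by 136 mm (y). Origin: centre of its underside on the table; z up, x away from the robot within 0.2 rad. Two cells 62 x 62 mm inside, walls 4 mm thick, wall tops 14 mm and cell floors 4 mm above the table. White-floored cell centred at x 0, y +33 mm; black-floored at x 0, y -33 mm.
- orange_tray: Orange kit tray, fixed, 210 mm along y. Origin: mid-underside on the table; x away from the robot within 0.2 rad. Cells like the blue tray's, at x 0: white-floored y -4 mm, black-floored y -70 mm. Long bay for the plate: centre line y +66 mm, 70 mm wide inside, walls 14 mm high, floor 4 mm above the table from x -60 (open front) to +60 mm; 14 mm high stop with front face at x +35 mm.
- clip_arm: Sprung steel arm over the bay, 40 mm wide. Origin on its hinge, at orange tray x 50, y 66, z 24 mm. It reaches forward (-x) to a free-turning black roller of 10 mm radius, centred at tray x -2, z 17 mm, so 3 mm above the bay floor at rest. A spring presses it down with about 2 N; a 6 mm plate pushed in along the floor to +x rolls the roller up onto itself, with some 5 N.
- red_bottle: Pale bottle with a red cap: body 36 mm in diameter and 50 mm high, then shoulder and cap (25 mm in diameter) to 70 mm. Origin: centre of its underside, z up. Starts upright on the table. About 80 g.
- yellow_bottle: The same bottle with a yellow cap: body 36 mm in diameter and 50 mm high, 70 mm high in all. Origin: centre of its underside, z up. Starts upright on the table. About 80 g.
- amber_jar: Amber glass jar with a black lid: 44 mm in diameter (lid 42 mm, from 38 mm up), 50 mm high in all. Origin: centre of its underside, z up. Starts upright on the table. About 100 g.
- green_case: Green plastic cuvette case with a thin black seam, 28 mm (its x) by 44 mm (its y) by 45 mm high. Origin: centre of its underside, z up. Starts upright on the table, its x axis within 0.5 rad of the world's x. About 60 g.
- tag_plate: Purple stiff plate, 80 mm (x) by 44 mm (y) by 6 mm, lying flat, with an upright lighter tab to grip: 20 mm along x, 12 mm thick along y, its top 40 mm above the underside, centred at x -30 mm, y 0. Origin: centre of the plate's underside, z up; +x is the leading edge (away from the tab), at the start within 0.5 rad of world x. About 60 g.
- beaker: Empty glass beaker, bystander: 68 mm in diameter at the rim, 85 mm high, origin at the centre of its underside. Stands at one side of the work; not to be moved.
- tube_rack: Orange tube rack with blue and white caps, bystander: 60 mm (its x) by 100 mm (its y), 62 mm high, origin at the centre of its underside. Stands at the other side of the work; not to be moved.

How it is judged:
By the outcome, as a careful person would: the job done as asked, in the order asked, and still so for the second after the job is handed in, with the robot touching nothing.
It also fails if it takes over 122 s, if anything falls off the work surface, if the arm or the gripper's body presses on something with over 40 N, if the wrist force passes 120 N, or if a joint passes its speed limit or range.

### The arm

A 7-joint arm with a two-finger parallel gripper is mounted at the origin on the work surface. World frame = base frame: x ahead of the robot, y to its left, z up, the work surface at z = 0. Lengths are in m, angles in rad, forces in N, time in s.
With the tool pointing down it reaches from about 0.425 to 0.825 m from the base axis. Payload 3.6 kg.
Tool frame: the origin (TCP) lies midway between the tips of the shut fingers; the grasp point (between the pads) lies 19 mm behind it; z points along the fingers, y is the line along which they close (so a half turn about z gives the same grasp; the last joint's range is limited). The gripper opens to 93 mm and grips with 3 to 60 N. Pads are 15 mm wide; open, the fingers measure 128 mm over their backs; the gripper's body (75 mm by 188 mm) begins 65 mm behind the grasp point.
Start: joints at [1.278, 0.615, -0.013, 1.423, 0.008, 1.103, -0.04], TCP at [0.171, -0.627, 0.219] pointing down, gripper open.
Joint ranges: [-3.12, 3.12], [-0.3, 2.06], [-1.34, 1.32], [0.26, 2.42], [-1.36, 4.5], [0.01, 1.98], [-2.84, 2.84]. Speed limits (rad/s): [2.79, 2.79, 3.14, 3.14, 3.14, 3.14, 3.14].

### API

Orientations are given as a unit quaternion [x, y, z, w].
In Python, from station import manip gives the robot as it stands.
- The arm moves only by the tool carry_out, never from a script. Its argument "rows" is a list of rows, each an object with "jaw": the closure, from -1 (fully open) to 1 (shut); "travel": the shift along the tool's x, y, z in fractions of the full range, 1 being 600 mm, a list of three; "delta_rot": the turn, a rotation vector about the tool's x, y, z in shares of 2 rad (1.0 is 2 rad), a list of three. A call has 1 to 10 rows; each row is the pose to reach, as a shift and turn from the pose commanded when the call began, along the tool's axes at that moment; what a row does not reach only later rows make up. A row lasts 1/12 s, in which the tool goes at most 41.7 mm and 7.16 degrees, less where a joint would pass 70% of its speed; a pose out of reach is approached as far as the arm can. A call with a gripper value outside its range is refused whole. The fingers move at their own pace and stop on an object; "grip_force" is the grip in N (left out, the last holds). Time passes only in rows, so rows that repeat a pose let the fingers close. It gives the time, the measured TCP pose, the force, the opening and the grip force at its end, in the units of the state.
- manip.sense(): the state, without advancing time (a new reading comes with each control period).
- manip.capture(name): name is "side" or "top"; returns a dict with "img" (420x560x3 uint8, red, green, blue), "fx", "fy", "cx", "cy" (pixels), "rvec" (rotation vector, rad) and "tvec" (3), from world to camera coordinates, as OpenCV has them. Camera axes: x right, y down, z forward; pixel columns grow to the right and rows downward; lengths in m; the calibration is good to about 2 mm. A picture is of the moment at which its call begins. There is no depth.
- manip.close_job(): hands the job in; it is judged then, once.
Trained networks look in the newest picture that a camera, given by its name, has taken for a name from the list of things; names that differ only in an ending like _2 or _b are one class to them, and where a whole thing is asked for, a point or a joint stands for the part that bears it (a point fixed in the world has none). Each returns a list of dicts, best first, with "confidence" (0 to 1); they miss things now and then, are a little off and sometimes report something else, mostly with a low value. They report only what shows in the picture. A call takes as long as a camera call.
- manip.search_frame(query, camera): "rect" ([centre column, centre row, width, height] in pixels, round what is visible of it).
- manip.trace(query, camera): "region" (420x560 bool, what is visible of it) and "rect" ([centre column, centre row, width, height] in pixels, round what is visible of it).
- manip.landmark_of(query, camera): "centre" ([column, row] in pixels: a listed point, or the origin of a listed thing).
The state is a dict: "time": time; "joints": joint angles; "dq": joint speeds; "joint_efforts": joint torques, N m; "tool_pos": TCP position; "eef_rot": TCP orientation; "contact_force": force on the tool from outside, world axes, zero at the start; "moment": the same for the moment, N m; "opening": finger opening in m; "gripper_force": force on a finger pad.
Only numpy, scipy, OpenCV 4.12 (cv2) and the standard library are available. Lean on these libraries where they do the work, as an engineer would, in place of code of your own. Each camera call takes 0.05 s, during which the arm holds its last target. There are 200 camera calls.

## Working session

There is one attempt and no reset: what is moved stays moved. The work goes in short steps, Python scripts to look and compute and a tool call to move; the robot and the scene stay as the last step left them, time stands still between calls to the robot, and variables do not carry over. Pictures are saved under pics/ and viewed, at most 14 in all, crops included, and the job is handed in when it is done.

Besides the shell and the picture viewer there is one more tool, called after ">>>" as name([rows], argument=value, ...), one row to a line, values as JSON. carry_out: Moves the arm, as the interface text tells. Its arguments: {"type":"object","properties":{"rows":{"type":"array","items":{"type":"object","properties":{"jaw":{"type":"number"},"travel":{"type":"array","items":{"type":"number"}},"delta_rot":{"type":"array","items":{"type":"number"}}}}},"grip_force":{"type":"number"}},"required":["rows"]}

```bash
mkdir -p pics; ls
python3 - <<'E'
from station import manip
import cv2
for c in("top","side"):
    d=manip.capture(c); cv2.imwrite(f"pics/{c}0.png",d["img"][:,:,::-1]); print(c,d["fx"],d["fy"],d["cx"],d["cy"],d["rvec"],d["tvec"])
s=manip.sense(); print(s)
E
```

```text
pics
top 546.6532831201191 546.6532831201191 295.2415404066961 206.95340885949523 [ 2.11214027 -2.12862118  0.20330954] [-0.00864778  0.50650101  1.37954054]
side 403.44626226244355 403.44626226244355 283.2509829173332 207.42531421460015 [ 0.37517463 -2.75305438  1.17951666] [0.51238686 0.11550739 0.94294071]
{'time': 0.1, 'joints': array([ 1.27849803,  0.6157805 , -0.01261314,  1.42472465,  0.00811701,
        1.10341752, -0.04039423]), 'dq': array([ 1.42417690e-03, -1.40366291e-03,  1.04078120e-03, -3.37477287e-03,
        2.38557864e-03,  8.15262225e-05,  1.89424896e-03]), 'joint_efforts': array([ 6.77300504e-04, -4.60042083e+01,  2.09754654e-01, -1.66244262e+01,
       -6.12380938e-02,  1.69145444e-02,  9.55274754e-05]), 'tool_pos': array([ 0.17055923, -0.62648558,  0.21762894]), 'eef_rot': array([ 9.91176214e-01,  1.32545893e-01, -1.73353271e-04, -1.12650739e-03]), 'contact_force': array([0.84931877, 0.35813017, 0.31820608]), 'moment': array([ 0.0469108 , -0.04895376,  0.06881174]), 'gripper_force': 0.0, 'opening': 0.09293230446647274}
```

View pics/top0.png

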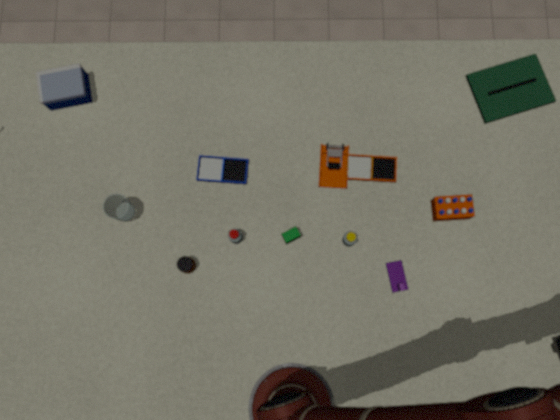

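View pics/side0.png

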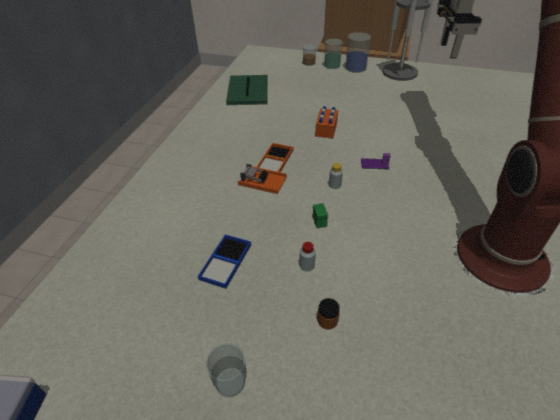

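The top picture shows the blue tray at about (223,170), the orange tray at (358,167), and the red bottle at (235,236). The case is at (291,235), the yellow bottle at (350,238), the jar at (186,264) and the plate at (397,276), with its tab toward the robot. The side view agrees. Next I'll fit the poses from the masks.

```bash
cat > h.py <<'E'
import numpy as np, cv2
from scipy.optimize import minimize
from scipy.spatial.transform import Rotation as R
from station import manip
def box(x0,x1,y0,y1,z0,z1): return np.array([[x,y,z] for x in(x0,x1) for y in(y0,y1) for z in(z0,z1)])/1e3
def cyl(r,z0,z1): 
    a=np.linspace(0,2*np.pi,32,endpoint=False); return np.array([[r*np.cos(t),r*np.sin(t),z] for z in(z0,z1) for t in a])/1e3
bottle=[cyl(18,0,50),np.vstack([cyl(18,49,50),cyl(12.5,55,70)])]
M=dict(red_bottle=bottle,yellow_bottle=bottle,amber_jar=[cyl(22,0,38),cyl(21,38,50)],green_case=[box(-14,14,-22,22,0,45)],
 tag_plate=[box(-40,40,-22,22,0,6),box(-40,-20,-6,6,0,40)],blue_tray=[box(-35,35,-70,70,0,14)*[1,68/70,1]],
 orange_tray=[box(-35,35,-105,31,0,14),box(-60,60,27,105,0,14)],beaker=[cyl(34,0,85)],tube_rack=[box(-30,30,-50,50,0,62)])
S=8
def proj(P,c): return cv2.projectPoints(P.astype(float),c["rvec"],c["tvec"],np.array([[c["fx"],0,c["cx"]],[0,c["fy"],c["cy"]],[0,0,1.]]),None)[0][:,0]
def render(name,p,c,roi):
    x0,y0,x1,y1=roi; im=np.zeros(((y1-y0)*S,(x1-x0)*S),np.uint8); r=R.from_euler('z',p[2])
    for m in M[name]:
        q=proj(r.apply(m)+[p[0],p[1],p[3] if len(p)>3 else 0],c)
        cv2.fillConvexPoly(im,cv2.convexHull(np.round(((q-[x0-.5,y0-.5])*S-.5)*16).astype(np.int32)),255,shift=4)
    return cv2.resize(im,(x1-x0,y1-y0),interpolation=cv2.INTER_AREA)/255.
def ray(uv,c,z):
    Rm=cv2.Rodrigues(c["rvec"])[0]; o=-Rm.T@c["tvec"]; d=Rm.T@np.array([(uv[0]-c["cx"])/c["fx"],(uv[1]-c["cy"])/c["fy"],1]); return o+d*(z-o[2])/d[2]
def fit(name,caps,yaw=True,z=0,cams=("top","side")):
    ob={}; 
    for k in cams:
        t=manip.trace(name,k)
        if not t or t[0]["confidence"]<.3: print(name,k,"miss",[a["confidence"] for a in t]); continue
        m=t[0]["region"]; u,v,w,h=t[0]["rect"]
        roi=[max(0,int(u-w/2-12)),max(0,int(v-h/2-12)),min(560,int(u+w/2+12)),min(420,int(v+h/2+12))]
        ob[k]=(m[roi[1]:roi[3],roi[0]:roi[2]].astype(float),roi,(u,v),t[0]["confidence"])
    k0=next(iter(ob)); p=ray(ob[k0][2],caps[k0],z+.015)
    def cost(q,ks=ob):
        q=[q[0],q[1],q[2] if yaw else 0,z]; e=0
        for k in ks:
            m,roi,_,_=ob[k]; e+=((m-render(name,q,caps[k],roi))**2).sum()/m.sum()
        return e
    best=None
    for y0 in([-.35,0,.35] if yaw else [0]):
        s=minimize(cost,[p[0],p[1],y0],method="Nelder-Mead",options=dict(initial_simplex=np.array([[p[0],p[1],y0]]*4)+np.array([[0,0,0],[.008,0,0],[0,.008,0],[0,0,.25]]),xatol=1e-4,fatol=1e-5))
        if best is None or s.fun<best.fun: best=s
    print(name,np.round(best.x,4),"cost",round(best.fun,3),{k:ob[k][3] for k in ob},{k:round(cost(best.x,[k]),3) for k in ob})
    return best.x
def st():
    s=manip.sense(); r=R.from_quat(s["eef_rot"]); x=r.apply([1,0,0]); z=r.apply([0,0,1])
    print("t",round(s["time"],2),"pos",np.round(s["tool_pos"]*1e3,1),"yaw",round(np.arctan2(x[1],x[0]),3),"tilt",np.round(z[:2],3),"open",round(s["opening"]*1e3,1),"F",np.round(s["contact_force"],1),"gf",round(s["gripper_force"],1),"q",np.round(s["joints"],2))
E
python3 - <<'E'
from h import *
caps={k:manip.capture(k) for k in("top","side")}
for n in M: fit(n,caps,n not in("red_bottle","yellow_bottle","amber_jar","beaker"))
E
```

```text
red_bottle [0.4351 0.1451 0.1302] cost 0.1 {'top': 0.7, 'side': 0.82} {'top': np.float64(0.048), 'side': np.float64(0.052)}
yellow_bottle [ 0.426  -0.1528  0.0732] cost 0.233 {'top': 0.75, 'side': 0.65} {'top': np.float64(0.094), 'side': np.float64(0.139)}
amber_jar [0.3619 0.2711 0.2163] cost 0.199 {'top': 0.68, 'side': 0.57} {'top': np.float64(0.135), 'side': np.float64(0.064)}
green_case side miss []
green_case [ 4.376e-01 -2.000e-04  4.810e-01] cost 0.08 {'top': 0.7} {'top': np.float64(0.08)}
tag_plate [ 0.3294 -0.2783  0.1952] cost 0.091 {'top': 0.88, 'side': 0.68} {'top': np.float64(0.032), 'side': np.float64(0.059)}
blue_tray [ 0.6213  0.1839 -0.0829] cost 0.047 {'top': 0.81, 'side': 0.8} {'top': np.float64(0.024), 'side': np.float64(0.022)}
orange_tray top miss []
orange_tray [ 0.6248 -0.186  -0.0861] cost 0.028 {'side': 0.59} {'side': np.float64(0.028)}
beaker [0.508  0.4451 0.5469] cost 0.39 {'top': 0.73, 'side': 0.91} {'top': np.float64(0.173), 'side': np.float64(0.217)}
tube_rack [ 0.506  -0.4274  0.0769] cost 0.166 {'top': 0.77, 'side': 0.85} {'top': np.float64(0.085), 'side': np.float64(0.081)}
```

Run:
```python
from h import *
caps={k:manip.capture(k) for k in("top","side")}
P={}
for n in("orange_tray","green_case","yellow_bottle","amber_jar","blue_tray"): P[n]=fit(n,caps,n[0]!="y" and n[0]!="a")
P["red_bottle"]=np.array([.4351,.1451,0]);P["tag_plate"]=np.array([.3294,-.2783,.1952])
def draw(k,roi,sc):
    x0,y0,x1,y1=roi; im=cv2.resize(caps[k]["img"][y0:y1,x0:x1,::-1],None,fx=sc,fy=sc,interpolation=cv2.INTER_CUBIC); im=cv2.convertScaleAbs(im,alpha=1.5)
    for n,p in P.items():
        for m in M[n]:
            q=proj(R.from_euler('z',p[2]).apply(m)+[p[0],p[1],0],caps[k]); h=cv2.convexHull(np.round((q-[x0-.5,y0-.5])*sc).astype(np.int32)); cv2.polylines(im,[h],True,(255,255,0),1)
    return im
a=draw("top",(170,135,420,300),3.2); b=draw("side",(190,130,400,340),2.8)
cv2.imwrite("pics/ovt.png",a); cv2.imwrite("pics/ovs.png",b); print(a.shape,b.shape)
```

```text
orange_tray [ 0.625  -0.1848 -0.0708] cost 0.057 {'top': 0.88, 'side': 0.88} {'top': np.float64(0.024), 'side': np.float64(0.033)}
green_case [ 0.4373 -0.0006  0.4572] cost 0.14 {'top': 0.67, 'side': 0.68} {'top': np.float64(0.102), 'side': np.float64(0.038)}
yellow_bottle [ 0.4256 -0.1537  0.0241] cost 0.112 {'top': 0.47, 'side': 0.84} {'top': np.float64(0.052), 'side': np.float64(0.06)}
amber_jar [0.3631 0.2721 0.1305] cost 0.116 {'top': 0.79, 'side': 0.8} {'top': np.float64(0.032), 'side': np.float64(0.084)}
blue_tray [ 0.6215  0.184  -0.0851] cost 0.05 {'top': 0.68, 'side': 0.69} {'top': np.float64(0.019), 'side': np.float64(0.031)}
(528, 800, 3) (588, 588, 3)
```

View pics/ovt.png

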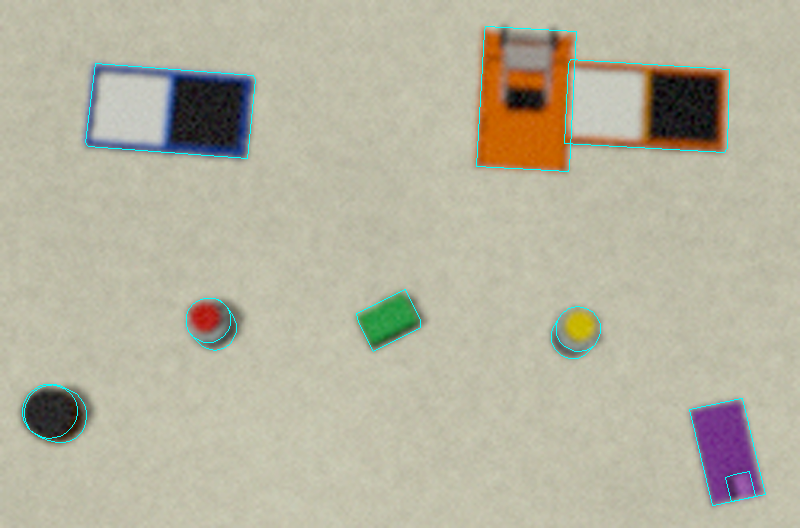

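View pics/ovs.png

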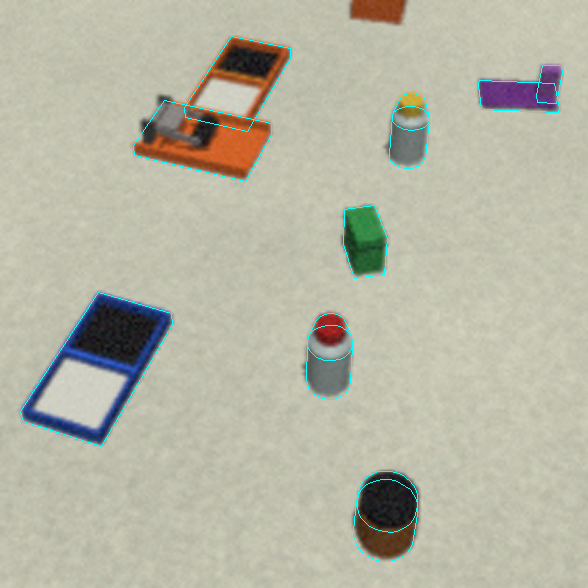

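```bash
cat > plan.py <<'E'
# usage: plan.py x y z th  X Y Z TH  [X Y Z TH ...] : from commanded pose, each target in turn; mm, rad. prints tool-frame shifts
import sys, numpy as np
v=np.array([float(a) for a in sys.argv[1:]]).reshape(-1,4)
for a,b in zip(v,v[1:]):
    d=b-a; c,s=np.cos(a[3]),np.sin(a[3])
    print(b,"travel",np.round([c*d[0]+s*d[1], s*d[0]-c*d[1], -d[2]],1),"rot",round(-d[3],3),"rows",round(max(np.linalg.norm(d[:3])/41.7,abs(d[3])/.125),1))
E
python3 plan.py 170.6 -626.5 218 .266  500 -250 200 1.487  435 145 150 1.487 435 145 16 1.487 435 145 100 1.487 624 217 110 1.487 624 217 20 1.487
```

```text
[ 500.    -250.     200.       1.487] travel [ 416.8 -276.7   18. ] rot -1.221 rows 12.0
[435.    145.    150.      1.487] travel [388.2 -97.8  50. ] rot -0.0 rows 9.7
[435.    145.     16.      1.487] travel [  0.   0. 134.] rot -0.0 rows 3.2
[435.    145.    100.      1.487] travel [  0.   0. -84.] rot -0.0 rows 2.0
[624.    217.    110.      1.487] travel [ 87.6 182.3 -10. ] rot -0.0 rows 4.9
[624.    217.     20.      1.487] travel [ 0.  0. 90.] rot -0.0 rows 2.2
```

The manual's scale: shifts go in shares of 600 mm and turns go in shares of 2 rad. Converting my numbers, 330 mm is 0.55, -220 mm is -0.3667, -1.1 rad is -0.55.

>>> carry_out([
  {"jaw":-1,"travel":[0.55,-0.3667,0.025],"delta_rot":[0,0,-0.55]},
  {"jaw":-1,"travel":[0.55,-0.3667,0.025],"delta_rot":[0,0,-0.55]},
  {"jaw":-1,"travel":[0.55,-0.3667,0.025],"delta_rot":[0,0,-0.55]},
  {"jaw":-1,"travel":[0.55,-0.3667,0.025],"delta_rot":[0,0,-0.55]},
  {"jaw":-1,"travel":[0.55,-0.3667,0.025],"delta_rot":[0,0,-0.55]},
  {"jaw":-1,"travel":[0.55,-0.3667,0.025],"delta_rot":[0,0,-0.55]},
  {"jaw":-1,"travel":[0.55,-0.3667,0.025],"delta_rot":[0,0,-0.55]},
  {"jaw":-1,"travel":[0.55,-0.3667,0.025],"delta_rot":[0,0,-0.55]},
  {"jaw":-1,"travel":[0.55,-0.3667,0.025],"delta_rot":[0,0,-0.55]},
  {"jaw":-1,"travel":[0.55,-0.3667,0.025],"delta_rot":[0,0,-0.55]},
], grip_force=30)

```text
time: 2.53
tool_pos: [0.4352, -0.3228, 0.2041]
eef_rot: [0.772, 0.635, 0.002, -0.0]
contact_force: [1.2, 0.8, -0.3]
opening: 0.0932
gripper_force: 0.0
```

```bash
python3 -c "
from h import *; st()"
```

```text
t 2.53 pos [ 435.2 -322.8  204.1] yaw 1.376 tilt [0.003 0.003] open 93.2 F [ 1.2  0.8 -0.3] gf 0.0 q [ 0.83  0.48 -0.35  1.75  0.19  0.94  0.21]
```

```bash
python3 plan.py 431 -327 203 1.366 465 -80 170 1.487 435 145 120 1.487
```

```text
[465.    -80.    170.      1.487] travel [248.8 -16.9  33. ] rot -0.121 rows 6.0
[435.    145.    120.      1.487] travel [221.7 -48.7  50. ] rot -0.0 rows 5.6
```

Scaled: 249 mm is 0.415, 33 mm is 0.055, -0.12 rad is -0.06.

>>> carry_out([
  {"jaw":-1,"travel":[0.415,-0.0283,0.055],"delta_rot":[0,0,-0.06]},
  {"jaw":-1,"travel":[0.415,-0.0283,0.055],"delta_rot":[0,0,-0.06]},
  {"jaw":-1,"travel":[0.415,-0.0283,0.055],"delta_rot":[0,0,-0.06]},
  {"jaw":-1,"travel":[0.415,-0.0283,0.055],"delta_rot":[0,0,-0.06]},
  {"jaw":-1,"travel":[0.415,-0.0283,0.055],"delta_rot":[0,0,-0.06]},
  {"jaw":-1,"travel":[0.415,-0.0283,0.055],"delta_rot":[0,0,-0.06]},
  {"jaw":-1,"travel":[0.415,-0.0283,0.055],"delta_rot":[0,0,-0.06]},
])

```text
time: 3.12
tool_pos: [0.4663, -0.0707, 0.1709]
eef_rot: [0.731, 0.682, 0.003, -0.002]
contact_force: [-0.4, 0.3, 0.6]
opening: 0.0929
gripper_force: 0.0
```

Scaled: 222 mm is 0.37, 50 mm is 0.0833.

>>> carry_out([
  {"jaw":-1,"travel":[0.37,-0.0817,0.0833],"delta_rot":[0,0,0]},
  {"jaw":-1,"travel":[0.37,-0.0817,0.0833],"delta_rot":[0,0,0]},
  {"jaw":-1,"travel":[0.37,-0.0817,0.0833],"delta_rot":[0,0,0]},
  {"jaw":-1,"travel":[0.37,-0.0817,0.0833],"delta_rot":[0,0,0]},
  {"jaw":-1,"travel":[0.37,-0.0817,0.0833],"delta_rot":[0,0,0]},
  {"jaw":-1,"travel":[0.37,-0.0817,0.0833],"delta_rot":[0,0,0]},
  {"jaw":-1,"travel":[0.37,-0.0817,0.0833],"delta_rot":[0,0,0]},
  {"jaw":-1,"travel":[0.37,-0.0817,0.0833],"delta_rot":[0,0,0]},
  {"jaw":-1,"travel":[0.37,-0.0817,0.0833],"delta_rot":[0,0,0]},
  {"jaw":-1,"travel":[0.37,-0.0817,0.0833],"delta_rot":[0,0,0]},
])

```text
time: 3.95
tool_pos: [0.436, 0.1426, 0.1209]
eef_rot: [0.738, 0.675, -0.0, 0.001]
contact_force: [-0.7, 0.0, -0.2]
opening: 0.0929
gripper_force: 0.0
```

```bash
python3 -c "
from h import *; st()"
```

```text
t 3.95 pos [436.  142.6 120.9] yaw 1.483 tilt [ 0.001 -0.001] open 92.9 F [-0.7  0.  -0.2] gf 0.0 q [-0.11  0.49 -0.36  2.07  0.28  0.63 -0.75]
```

Scaled: 105 mm is 0.175, 85 mm is 0.1417.

>>> carry_out([
  {"jaw":-1,"travel":[0.0033,-0.0017,0.05],"delta_rot":[0,0,0]},
  {"jaw":-1,"travel":[0.0033,-0.0017,0.1],"delta_rot":[0,0,0]},
  {"jaw":-1,"travel":[0.0033,-0.0017,0.1417],"delta_rot":[0,0,0]},
  {"jaw":-1,"travel":[0.0033,-0.0017,0.175],"delta_rot":[0,0,0]},
  {"jaw":-1,"travel":[0.0033,-0.0017,0.175],"delta_rot":[0,0,0]},
  {"jaw":-1,"travel":[0.0033,-0.0017,0.175],"delta_rot":[0,0,0]},
  {"jaw":1,"travel":[0.0033,-0.0017,0.175],"delta_rot":[0,0,0]},
  {"jaw":1,"travel":[0.0033,-0.0017,0.175],"delta_rot":[0,0,0]},
  {"jaw":1,"travel":[0.0033,-0.0017,0.175],"delta_rot":[0,0,0]},
  {"jaw":1,"travel":[0.0033,-0.0017,0.175],"delta_rot":[0,0,0]},
], grip_force=20)

```text
time: 4.78
tool_pos: [0.4353, 0.1466, 0.0167]
eef_rot: [0.737, 0.676, 0.001, 0.0]
contact_force: [0.2, 0.3, 1.5]
opening: 0.0711
gripper_force: 0.0
```

>>> carry_out([
  {"jaw":1,"travel":[0,0,0],"delta_rot":[0,0,0]},
  {"jaw":1,"travel":[0,0,0],"delta_rot":[0,0,0]},
  {"jaw":1,"travel":[0,0,0],"delta_rot":[0,0,0]},
  {"jaw":1,"travel":[0,0,0],"delta_rot":[0,0,0]},
])

```text
time: 5.12
tool_pos: [0.4346, 0.1466, 0.0158]
eef_rot: [0.736, 0.676, 0.0, 0.0]
contact_force: [0.5, 0.3, 0.3]
opening: 0.0447
gripper_force: 0.0
```

```bash
python3 -c "
from h import *; st()"; python3 plan.py 435 145 16 1.487 435 145 66 1.487 624 217 76 1.487
```

```text
t 5.12 pos [434.6 146.6  15.8] yaw 1.486 tilt [0. 0.] open 44.7 F [0.5 0.3 0.3] gf 0.0 q [-0.22  0.68 -0.22  2.15  0.41  0.36 -0.86]
[435.    145.     66.      1.487] travel [  0.   0. -50.] rot -0.0 rows 1.2
[624.    217.     76.      1.487] travel [ 87.6 182.3 -10. ] rot -0.0 rows 4.9
```

Scaled: -60 mm is -0.1, -50 mm is -0.0833.

>>> carry_out([
  {"jaw":1,"travel":[0,0,0],"delta_rot":[0,0,0]},
  {"jaw":1,"travel":[0,0,0],"delta_rot":[0,0,0]},
  {"jaw":1,"travel":[0,0,0],"delta_rot":[0,0,0]},
  {"jaw":1,"travel":[0,0,0],"delta_rot":[0,0,0]},
  {"jaw":1,"travel":[0,0,-0.0417],"delta_rot":[0,0,0]},
  {"jaw":1,"travel":[0,0,-0.0833],"delta_rot":[0,0,0]},
  {"jaw":1,"travel":[0,0,-0.1],"delta_rot":[0,0,0]},
])

```text
time: 5.7
tool_pos: [0.4355, 0.147, 0.0776]
eef_rot: [0.736, 0.676, 0.001, 0.0]
contact_force: [0.0, 0.3, -0.7]
opening: 0.0354
gripper_force: 20.0
```

Scaled: 182 mm is 0.3033, 175 mm is 0.2917.

>>> carry_out([
  {"jaw":1,"travel":[0.025,0.05,0],"delta_rot":[0,0,0]},
  {"jaw":1,"travel":[0.05,0.1033,0],"delta_rot":[0,0,0]},
  {"jaw":1,"travel":[0.075,0.1567,0],"delta_rot":[0,0,0]},
  {"jaw":1,"travel":[0.1,0.2083,0],"delta_rot":[0,0,0]},
  {"jaw":1,"travel":[0.125,0.26,0],"delta_rot":[0,0,0]},
  {"jaw":1,"travel":[0.14,0.2917,0],"delta_rot":[0,0,0]},
  {"jaw":1,"travel":[0.145,0.3033,0],"delta_rot":[0,0,0]},
  {"jaw":1,"travel":[0.145,0.3033,0],"delta_rot":[0,0,0]},
  {"jaw":1,"travel":[0.145,0.3033,0],"delta_rot":[0,0,0]},
  {"jaw":1,"travel":[0.145,0.3033,0],"delta_rot":[0,0,0]},
])

```text
time: 6.53
tool_pos: [0.6214, 0.2171, 0.0752]
eef_rot: [0.736, 0.677, -0.001, -0.0]
contact_force: [-0.8, -0.3, -1.4]
opening: 0.0358
gripper_force: 20.0
```

```bash
python3 -c "
from h import *; st()"
```

```text
t 6.53 pos [621.4 217.1  75.2] yaw 1.486 tilt [-0.003 -0.001] open 35.8 F [-0.8 -0.3 -1.4] gf 20.0 q [-0.18  0.8  -0.33  1.53  0.31  0.86 -0.71]
```

Scaled: 55 mm is 0.0917, 54 mm is 0.09.

>>> carry_out([
  {"jaw":1,"travel":[0.0017,0.005,0.0333],"delta_rot":[0,0,0]},
  {"jaw":1,"travel":[0.0017,0.005,0.0633],"delta_rot":[0,0,0]},
  {"jaw":1,"travel":[0.0017,0.005,0.08],"delta_rot":[0,0,0]},
  {"jaw":1,"travel":[0.0017,0.005,0.0867],"delta_rot":[0,0,0]},
  {"jaw":1,"travel":[0.0017,0.005,0.09],"delta_rot":[0,0,0]},
  {"jaw":1,"travel":[0.0017,0.005,0.0917],"delta_rot":[0,0,0]},
  {"jaw":1,"travel":[0.0017,0.005,0.0917],"delta_rot":[0,0,0]},
  {"jaw":1,"travel":[0.0017,0.005,0.0917],"delta_rot":[0,0,0]},
])

```text
time: 7.2
tool_pos: [0.6269, 0.2188, 0.0217]
eef_rot: [0.736, 0.676, 0.001, 0.0]
contact_force: [-0.3, 0.5, -0.9]
opening: 0.0353
gripper_force: 20.0
```

```bash
python3 -c "
from h import *; st()";  python3 plan.py 624 218 20 1.487 624 218 90 1.487 520 100 130 1.8 437.5 0 110 2.03 437.5 0 16 2.03 437.5 0 70 2.03 520 80 90 1.75 618.6 151 80 1.487
```

```text
t 7.2 pos [626.9 218.8  21.7] yaw 1.486 tilt [0.002 0.001] open 35.3 F [-0.3  0.5 -0.9] gf 20.0 q [-0.2   0.87 -0.31  1.55  0.34  0.77 -0.73]
[624.    218.     90.      1.487] travel [  0.   0. -70.] rot -0.0 rows 1.7
[520.  100.  130.    1.8] travel [-126.3  -93.8  -40. ] rot -0.313 rows 3.9
[437.5    0.   110.     2.03] travel [ -78.6 -103.1   20. ] rot -0.23 rows 3.1
[437.5    0.    16.     2.03] travel [ 0.  0. 94.] rot -0.0 rows 2.3
[437.5    0.    70.     2.03] travel [  0.   0. -54.] rot -0.0 rows 1.3
[520.    80.    90.     1.75] travel [ 35.1 109.4 -20. ] rot 0.28 rows 2.8
[618.6   151.     80.      1.487] travel [ 52.3 109.7  10. ] rot 0.263 rows 2.9
```

Scaled: -70 mm is -0.1167, -55 mm is -0.0917.

>>> carry_out([
  {"jaw":1,"travel":[0,-0.0033,0.0017],"delta_rot":[0,0,0]},
  {"jaw":1,"travel":[0,-0.0033,0.0033],"delta_rot":[0,0,0]},
  {"jaw":1,"travel":[0,-0.0033,0.0033],"delta_rot":[0,0,0]},
  {"jaw":0,"travel":[0,-0.0033,0.0033],"delta_rot":[0,0,0]},
  {"jaw":-0.3,"travel":[0,-0.0033,0.0033],"delta_rot":[0,0,0]},
  {"jaw":-0.3,"travel":[0,-0.0033,0.0033],"delta_rot":[0,0,0]},
  {"jaw":-0.3,"travel":[0,-0.0033,0.0033],"delta_rot":[0,0,0]},
  {"jaw":-0.3,"travel":[0,-0.0033,-0.0333],"delta_rot":[0,0,0]},
  {"jaw":-0.3,"travel":[0,-0.0033,-0.0917],"delta_rot":[0,0,0]},
  {"jaw":-0.3,"travel":[0,-0.0033,-0.1167],"delta_rot":[0,0,0]},
])

```text
time: 8.03
tool_pos: [0.6261, 0.2197, 0.094]
eef_rot: [0.737, 0.676, 0.002, 0.001]
contact_force: [1.1, 1.5, 1.0]
opening: 0.0606
gripper_force: 0.0
```

Scaled: -126 mm is -0.21, -94 mm is -0.1567, -0.31 rad is -0.155.

>>> carry_out([
  {"jaw":-0.3,"travel":[-0.21,-0.1567,-0.0667],"delta_rot":[0,0,-0.155]},
  {"jaw":-0.3,"travel":[-0.21,-0.1567,-0.0667],"delta_rot":[0,0,-0.155]},
  {"jaw":-0.3,"travel":[-0.21,-0.1567,-0.0667],"delta_rot":[0,0,-0.155]},
  {"jaw":-0.3,"travel":[-0.21,-0.1567,-0.0667],"delta_rot":[0,0,-0.155]},
  {"jaw":-0.3,"travel":[-0.21,-0.1567,-0.0667],"delta_rot":[0,0,-0.155]},
])

```text
time: 8.45
tool_pos: [0.5156, 0.0936, 0.1313]
eef_rot: [0.626, 0.78, -0.004, 0.0]
contact_force: [0.2, -0.2, -0.2]
opening: 0.0604
gripper_force: 0.0
```

Scaled: -103 mm is -0.1717, -78 mm is -0.13, -0.23 rad is -0.115.

>>> carry_out([
  {"jaw":-0.3,"travel":[-0.13,-0.1717,0.0333],"delta_rot":[0,0,-0.115]},
  {"jaw":-0.3,"travel":[-0.13,-0.1717,0.0333],"delta_rot":[0,0,-0.115]},
  {"jaw":-0.3,"travel":[-0.13,-0.1717,0.0333],"delta_rot":[0,0,-0.115]},
  {"jaw":-0.3,"travel":[-0.13,-0.1717,0.0333],"delta_rot":[0,0,-0.115]},
  {"jaw":-0.3,"travel":[-0.13,-0.1717,0.0333],"delta_rot":[0,0,-0.115]},
  {"jaw":-0.3,"travel":[-0.13,-0.1717,0.0333],"delta_rot":[0,0,-0.115]},
  {"jaw":-0.3,"travel":[-0.13,-0.1717,0.0333],"delta_rot":[0,0,-0.115]},
])

```text
time: 9.03
tool_pos: [0.4391, 0.0038, 0.1112]
eef_rot: [0.529, 0.849, 0.002, 0.001]
contact_force: [-1.1, -1.2, 1.1]
opening: 0.0601
gripper_force: 0.0
```

Run:
```python
from h import *
st(); caps={k:manip.capture(k) for k in("top","side")}
fit("red_bottle",caps,False,.004)
```

```text
t 9.03 pos [439.1   3.8 111.2] yaw 2.027 tilt [0.003 0.002] open 60.1 F [-1.1 -1.2  1.1] gf 0.0 q [ 0.32  0.51 -0.53  2.13  0.44  0.61 -0.07]
red_bottle [0.6249 0.2168 0.2034] cost 0.105 {'top': 0.64, 'side': 0.85} {'top': np.float64(0.066), 'side': np.float64(0.038)}
```

Scaled: 95 mm is 0.1583, 82 mm is 0.1367.

>>> carry_out([
  {"jaw":-0.3,"travel":[-0.0033,-0.005,0.05],"delta_rot":[0,0,0]},
  {"jaw":-0.3,"travel":[-0.0033,-0.005,0.1],"delta_rot":[0,0,0]},
  {"jaw":-0.3,"travel":[-0.0033,-0.005,0.1367],"delta_rot":[0,0,0]},
  {"jaw":-0.3,"travel":[-0.0033,-0.005,0.1583],"delta_rot":[0,0,0]},
  {"jaw":-0.3,"travel":[-0.0033,-0.005,0.1583],"delta_rot":[0,0,0]},
  {"jaw":1,"travel":[-0.0033,-0.005,0.1583],"delta_rot":[0,0,0]},
  {"jaw":1,"travel":[-0.0033,-0.005,0.1583],"delta_rot":[0,0,0]},
  {"jaw":1,"travel":[-0.0033,-0.005,0.1583],"delta_rot":[0,0,0]},
  {"jaw":1,"travel":[-0.0033,-0.005,0.1583],"delta_rot":[0,0,0]},
  {"jaw":1,"travel":[-0.0033,-0.005,0.1583],"delta_rot":[0,0,0]},
])

```text
time: 10.07
tool_pos: [0.4358, -0.0011, 0.0164]
eef_rot: [0.53, 0.848, 0.001, 0.001]
contact_force: [-0.8, 0.8, 0.2]
opening: 0.0315
gripper_force: 0.0
```

>>> carry_out([
  {"jaw":1,"travel":[0,0,0],"delta_rot":[0,0,0]},
  {"jaw":1,"travel":[0,0,0],"delta_rot":[0,0,0]},
  {"jaw":1,"travel":[0,0,0],"delta_rot":[0,0,0]},
])

```text
time: 10.32
tool_pos: [0.4357, -0.0011, 0.0163]
eef_rot: [0.53, 0.848, 0.0, 0.001]
contact_force: [-0.0, 0.5, 5.8]
opening: 0.0279
gripper_force: 19.9
```

```bash
python3 -c "
from h import *; st()"
```

```text
t 10.32 pos [435.7  -1.1  16.3] yaw 2.026 tilt [ 0.001 -0.   ] open 27.9 F [-0.   0.5  5.8] gf 19.9 q [ 0.18  0.67 -0.33  2.21  0.62  0.35 -0.23]
```

```bash
python3 plan.py 435.7 -1.1 16.3 2.026 435.7 -1.1 75 2.026 618.6 151 75 1.487
```

```text
[435.7    -1.1    75.      2.026] travel [  0.    0.  -58.7] rot -0.0 rows 1.4
[618.6   151.     75.      1.487] travel [ 56.2 231.1  -0. ] rot 0.539 rows 5.7
```

Scaled: -59 mm is -0.0983, -50 mm is -0.0833.

>>> carry_out([
  {"jaw":1,"travel":[0,0,-0.0417],"delta_rot":[0,0,0]},
  {"jaw":1,"travel":[0,0,-0.0833],"delta_rot":[0,0,0]},
  {"jaw":1,"travel":[0,0,-0.0983],"delta_rot":[0,0,0]},
  {"jaw":1,"travel":[0,0,-0.0983],"delta_rot":[0,0,0]},
])

```text
time: 10.65
tool_pos: [0.4365, -0.0011, 0.0762]
eef_rot: [0.53, 0.848, 0.001, 0.002]
contact_force: [-0.2, -0.6, -1.2]
opening: 0.0282
gripper_force: 19.9
```

Scaled: 231 mm is 0.385, 226 mm is 0.3767, 0.54 rad is 0.27.

>>> carry_out([
  {"jaw":1,"travel":[0.0117,0.0483,0],"delta_rot":[0,0,0.035]},
  {"jaw":1,"travel":[0.025,0.105,0],"delta_rot":[0,0,0.075]},
  {"jaw":1,"travel":[0.04,0.1633,0],"delta_rot":[0,0,0.12]},
  {"jaw":1,"travel":[0.0533,0.2217,0],"delta_rot":[0,0,0.165]},
  {"jaw":1,"travel":[0.0683,0.28,0],"delta_rot":[0,0,0.21]},
  {"jaw":1,"travel":[0.0833,0.3383,0],"delta_rot":[0,0,0.25]},
  {"jaw":1,"travel":[0.0917,0.3767,0],"delta_rot":[0,0,0.27]},
  {"jaw":1,"travel":[0.0933,0.385,0],"delta_rot":[0,0,0.27]},
  {"jaw":1,"travel":[0.0933,0.385,0],"delta_rot":[0,0,0.27]},
  {"jaw":1,"travel":[0.0933,0.385,0],"delta_rot":[0,0,0.27]},
])

```text
time: 11.48
tool_pos: [0.6164, 0.1494, 0.073]
eef_rot: [0.736, 0.677, -0.002, -0.0]
contact_force: [-0.1, -1.2, -1.4]
opening: 0.028
gripper_force: 19.9
```

```bash
python3 -c "
from h import *; st()"
```

```text
t 11.48 pos [616.4 149.4  73. ] yaw 1.486 tilt [-0.004 -0.003] open 28.0 F [-0.1 -1.2 -1.4] gf 19.9 q [-0.09  0.77 -0.32  1.61  0.31  0.81 -0.62]
```

Scaled: 54 mm is 0.09, 53 mm is 0.0883.

>>> carry_out([
  {"jaw":1,"travel":[0,0,0.0333],"delta_rot":[0,0,0]},
  {"jaw":1,"travel":[0,0,0.0633],"delta_rot":[0,0,0]},
  {"jaw":1,"travel":[0,0,0.08],"delta_rot":[0,0,0]},
  {"jaw":1,"travel":[0,0,0.085],"delta_rot":[0,0,0]},
  {"jaw":1,"travel":[0,0,0.0883],"delta_rot":[0,0,0]},
  {"jaw":1,"travel":[0,0,0.09],"delta_rot":[0,0,0]},
  {"jaw":1,"travel":[0,0,0.09],"delta_rot":[0,0,0]},
  {"jaw":1,"travel":[0,0,0.09],"delta_rot":[0,0,0]},
])

```text
time: 12.15
tool_pos: [0.6186, 0.1509, 0.0216]
eef_rot: [0.737, 0.676, 0.001, 0.0]
contact_force: [0.2, 0.6, -0.5]
opening: 0.0278
gripper_force: 19.9
```

```bash
python3 -c "
from h import *; st()";  python3 plan.py 618.6 151 20 1.487 618.6 151 90 1.487 530 0 120 1.487 426 -153.5 110 1.487  426 -153.5 76 1.487 624.7 -188.8 76 1.493
```

```text
t 12.15 pos [618.6 150.9  21.6] yaw 1.486 tilt [0.001 0.001] open 27.8 F [ 0.2  0.6 -0.5] gf 19.9 q [-0.1   0.84 -0.3   1.64  0.34  0.71 -0.65]
[618.6   151.     90.      1.487] travel [  0.   0. -70.] rot -0.0 rows 1.7
[530.      0.    120.      1.487] travel [-157.9  -75.7  -30. ] rot -0.0 rows 4.3
[ 426.    -153.5    110.       1.487] travel [-161.7  -90.8   10. ] rot -0.0 rows 4.5
[ 426.    -153.5     76.       1.487] travel [ 0.  0. 34.] rot -0.0 rows 0.8
[ 624.7   -188.8     76.       1.493] travel [-18.5 201.   -0. ] rot -0.006 rows 4.8
```

Scaled: -70 mm is -0.1167, 1.5 mm is 0.0025.

>>> carry_out([
  {"jaw":1,"travel":[0,0,0.0017],"delta_rot":[0,0,0]},
  {"jaw":1,"travel":[0,0,0.0025],"delta_rot":[0,0,0]},
  {"jaw":0,"travel":[0,0,0.0025],"delta_rot":[0,0,0]},
  {"jaw":-0.3,"travel":[0,0,0.0025],"delta_rot":[0,0,0]},
  {"jaw":-0.3,"travel":[0,0,0.0025],"delta_rot":[0,0,0]},
  {"jaw":-0.3,"travel":[0,0,0.0025],"delta_rot":[0,0,0]},
  {"jaw":-0.3,"travel":[0,0,0.0025],"delta_rot":[0,0,0]},
  {"jaw":-0.3,"travel":[0,0,-0.0333],"delta_rot":[0,0,0]},
  {"jaw":-0.3,"travel":[0,0,-0.0917],"delta_rot":[0,0,0]},
  {"jaw":-0.3,"travel":[0,0,-0.1167],"delta_rot":[0,0,0]},
])

```text
time: 12.98
tool_pos: [0.6197, 0.1516, 0.0939]
eef_rot: [0.736, 0.676, 0.002, 0.001]
contact_force: [0.7, 0.0, 0.0]
opening: 0.0605
gripper_force: 0.0
```

>>> carry_out([
  {"jaw":-0.3,"travel":[-0.2633,-0.1267,-0.05],"delta_rot":[0,0,0]},
  {"jaw":-0.3,"travel":[-0.2633,-0.1267,-0.05],"delta_rot":[0,0,0]},
  {"jaw":-0.3,"travel":[-0.2633,-0.1267,-0.05],"delta_rot":[0,0,0]},
  {"jaw":-0.3,"travel":[-0.2633,-0.1267,-0.05],"delta_rot":[0,0,0]},
  {"jaw":-0.3,"travel":[-0.2633,-0.1267,-0.05],"delta_rot":[0,0,0]},
])

```text
time: 13.4
tool_pos: [0.5255, -0.0079, 0.121]
eef_rot: [0.739, 0.673, -0.003, 0.001]
contact_force: [-0.9, -1.0, -0.4]
opening: 0.0602
gripper_force: 0.0
```

Scaled: -162 mm is -0.27, -91 mm is -0.1517.

>>> carry_out([
  {"jaw":-0.3,"travel":[-0.27,-0.1517,0.0167],"delta_rot":[0,0,0]},
  {"jaw":-0.3,"travel":[-0.27,-0.1517,0.0167],"delta_rot":[0,0,0]},
  {"jaw":-0.3,"travel":[-0.27,-0.1517,0.0167],"delta_rot":[0,0,0]},
  {"jaw":-0.3,"travel":[-0.27,-0.1517,0.0167],"delta_rot":[0,0,0]},
  {"jaw":-0.3,"travel":[-0.27,-0.1517,0.0167],"delta_rot":[0,0,0]},
  {"jaw":-0.3,"travel":[-0.27,-0.1517,0.0167],"delta_rot":[0,0,0]},
  {"jaw":-0.3,"travel":[-0.27,-0.1517,0.0167],"delta_rot":[0,0,0]},
  {"jaw":-0.3,"travel":[-0.27,-0.1517,0.0167],"delta_rot":[0,0,0]},
  {"jaw":-0.3,"travel":[-0.27,-0.1517,0.0167],"delta_rot":[0,0,0]},
])

```text
time: 14.15
tool_pos: [0.4261, -0.1521, 0.1109]
eef_rot: [0.735, 0.678, 0.001, 0.0]
contact_force: [-0.4, 0.4, -0.0]
opening: 0.0604
gripper_force: 0.0
```

Run:
```python
from h import *
st(); caps={k:manip.capture(k) for k in("top","side")}
fit("green_case",caps,True,.004)
```

```text
t 14.15 pos [ 426.1 -152.1  110.9] yaw 1.489 tilt [0.002 0.001] open 60.4 F [-0.4  0.4 -0. ] gf 0.0 q [ 0.57  0.5  -0.38  2.09  0.32  0.6  -0.12]
green_case [ 0.6197  0.1515 -0.0145] cost 0.149 {'top': 0.78, 'side': 0.58} {'top': np.float64(0.06), 'side': np.float64(0.089)}
```

Case placed fine. Now the yellow bottle.

Scaled: 95 mm is 0.1583, 82 mm is 0.1367.

>>> carry_out([
  {"jaw":-0.3,"travel":[-0.0017,0,0.05],"delta_rot":[0,0,0]},
  {"jaw":-0.3,"travel":[-0.0017,0,0.1],"delta_rot":[0,0,0]},
  {"jaw":-0.3,"travel":[-0.0017,0,0.1367],"delta_rot":[0,0,0]},
  {"jaw":-0.3,"travel":[-0.0017,0,0.1583],"delta_rot":[0,0,0]},
  {"jaw":-0.3,"travel":[-0.0017,0,0.1583],"delta_rot":[0,0,0]},
  {"jaw":1,"travel":[-0.0017,0,0.1583],"delta_rot":[0,0,0]},
  {"jaw":1,"travel":[-0.0017,0,0.1583],"delta_rot":[0,0,0]},
  {"jaw":1,"travel":[-0.0017,0,0.1583],"delta_rot":[0,0,0]},
  {"jaw":1,"travel":[-0.0017,0,0.1583],"delta_rot":[0,0,0]},
  {"jaw":1,"travel":[-0.0017,0,0.1583],"delta_rot":[0,0,0]},
])

```text
time: 15.18
tool_pos: [0.4251, -0.1551, 0.0166]
eef_rot: [0.737, 0.676, 0.001, 0.001]
contact_force: [0.5, 0.2, 3.4]
opening: 0.0356
gripper_force: 20.0
```

>>> carry_out([
  {"jaw":1,"travel":[0,0,0],"delta_rot":[0,0,0]},
  {"jaw":1,"travel":[0,0,0],"delta_rot":[0,0,0]},
])

```text
time: 15.35
tool_pos: [0.4251, -0.1551, 0.0166]
eef_rot: [0.737, 0.676, 0.0, 0.001]
contact_force: [-0.6, -0.8, 6.5]
opening: 0.0354
gripper_force: 20.0
```

Scaled: -60 mm is -0.1, -50 mm is -0.0833.

>>> carry_out([
  {"jaw":1,"travel":[0,0,-0.0417],"delta_rot":[0,0,0]},
  {"jaw":1,"travel":[0,0,-0.0833],"delta_rot":[0,0,0]},
  {"jaw":1,"travel":[0,0,-0.1],"delta_rot":[0,0,0]},
  {"jaw":1,"travel":[0,0,-0.1],"delta_rot":[0,0,0]},
])

```text
time: 15.68
tool_pos: [0.4259, -0.1554, 0.0777]
eef_rot: [0.737, 0.676, 0.001, 0.002]
contact_force: [0.4, -0.6, -0.1]
opening: 0.0354
gripper_force: 20.0
```

Scaled: 201 mm is 0.335, 194 mm is 0.3233.

>>> carry_out([
  {"jaw":1,"travel":[-0.005,0.05,0],"delta_rot":[0,0,0]},
  {"jaw":1,"travel":[-0.01,0.1083,0],"delta_rot":[0,0,0]},
  {"jaw":1,"travel":[-0.015,0.1667,0],"delta_rot":[0,0,0]},
  {"jaw":1,"travel":[-0.02,0.225,0],"delta_rot":[0,0,0]},
  {"jaw":1,"travel":[-0.025,0.2833,0],"delta_rot":[0,0,0]},
  {"jaw":1,"travel":[-0.03,0.3233,0],"delta_rot":[0,0,0]},
  {"jaw":1,"travel":[-0.03,0.335,0],"delta_rot":[0,0,0]},
  {"jaw":1,"travel":[-0.03,0.335,0],"delta_rot":[0,0,0]},
  {"jaw":1,"travel":[-0.03,0.335,0],"delta_rot":[0,0,0]},
  {"jaw":1,"travel":[-0.03,0.335,0],"delta_rot":[0,0,0]},
])

```text
time: 16.52
tool_pos: [0.6209, -0.1896, 0.0749]
eef_rot: [0.736, 0.677, -0.001, -0.001]
contact_force: [-0.1, 0.9, -0.3]
opening: 0.0356
gripper_force: 20.0
```

```bash
python3 -c "
from h import *; st()"
```

```text
t 16.52 pos [ 620.9 -189.6   74.9] yaw 1.486 tilt [-0.004  0.   ] open 35.6 F [-0.1  0.9 -0.3] gf 20.0 q [ 0.47  0.79 -0.36  1.56  0.34  0.85 -0.11]
```

Scaled: 56 mm is 0.0933, 55 mm is 0.0917.

>>> carry_out([
  {"jaw":1,"travel":[0,0,0.0333],"delta_rot":[0,0,0]},
  {"jaw":1,"travel":[0,0,0.0633],"delta_rot":[0,0,0]},
  {"jaw":1,"travel":[0,0,0.08],"delta_rot":[0,0,0]},
  {"jaw":1,"travel":[0,0,0.0867],"delta_rot":[0,0,0]},
  {"jaw":1,"travel":[0,0,0.09],"delta_rot":[0,0,0]},
  {"jaw":1,"travel":[0,0,0.0917],"delta_rot":[0,0,0]},
  {"jaw":1,"travel":[0,0,0.0933],"delta_rot":[0,0,0]},
  {"jaw":1,"travel":[0,0,0.0933],"delta_rot":[0,0,0]},
])

```text
time: 17.18
tool_pos: [0.6238, -0.1899, 0.0207]
eef_rot: [0.737, 0.676, 0.0, 0.001]
contact_force: [-0.5, 0.8, 0.6]
opening: 0.0356
gripper_force: 20.0
```

```bash
python3 -c "
from h import *; st()";  python3 plan.py 624.7 -190 20 1.487 624.7 -190 90 1.487 540 0 110 1.65 470 160 110 1.9 362.7 271.8 110 1.9
```

```text
t 17.18 pos [ 623.8 -189.9   20.7] yaw 1.486 tilt [ 0.002 -0.   ] open 35.6 F [-0.5  0.8  0.6] gf 20.0 q [ 0.45  0.86 -0.33  1.59  0.37  0.75 -0.13]
[ 624.7   -190.      90.       1.487] travel [  0.   0. -70.] rot -0.0 rows 1.7
[540.     0.   110.     1.65] travel [ 182.2 -100.3  -20. ] rot -0.163 rows 5.0
[470.  160.  110.    1.9] travel [165.  -57.1  -0. ] rot -0.25 rows 4.2
[362.7 271.8 110.    1.9] travel [140.5 -65.4  -0. ] rot -0.0 rows 3.7
```

Scaled: -70 mm is -0.1167, -55 mm is -0.0917.

>>> carry_out([
  {"jaw":0,"travel":[0,0,0],"delta_rot":[0,0,0]},
  {"jaw":-0.3,"travel":[0,0,0],"delta_rot":[0,0,0]},
  {"jaw":-0.3,"travel":[0,0,0],"delta_rot":[0,0,0]},
  {"jaw":-0.3,"travel":[0,0,0],"delta_rot":[0,0,0]},
  {"jaw":-0.3,"travel":[0,0,0],"delta_rot":[0,0,0]},
  {"jaw":-0.3,"travel":[0,0,-0.0333],"delta_rot":[0,0,0]},
  {"jaw":-0.3,"travel":[0,0,-0.0917],"delta_rot":[0,0,0]},
  {"jaw":-0.6,"travel":[0,0,-0.1167],"delta_rot":[0,0,0]},
])

```text
time: 17.85
tool_pos: [0.6251, -0.19, 0.093]
eef_rot: [0.737, 0.676, 0.002, 0.002]
contact_force: [0.5, 0.2, 1.3]
opening: 0.0638
gripper_force: 0.0
```

Scaled: 182 mm is 0.3033, -100 mm is -0.1667, -0.16 rad is -0.08.

>>> carry_out([
  {"jaw":-0.6,"travel":[0.3033,-0.1667,-0.0333],"delta_rot":[0,0,-0.08]},
  {"jaw":-0.6,"travel":[0.3033,-0.1667,-0.0333],"delta_rot":[0,0,-0.08]},
  {"jaw":-0.6,"travel":[0.3033,-0.1667,-0.0333],"delta_rot":[0,0,-0.08]},
  {"jaw":-0.6,"travel":[0.3033,-0.1667,-0.0333],"delta_rot":[0,0,-0.08]},
  {"jaw":-0.6,"travel":[0.3033,-0.1667,-0.0333],"delta_rot":[0,0,-0.08]},
  {"jaw":-0.6,"travel":[0.3033,-0.1667,-0.0333],"delta_rot":[0,0,-0.08]},
])

```text
time: 18.35
tool_pos: [0.5358, 0.011, 0.1113]
eef_rot: [0.675, 0.738, 0.002, -0.003]
contact_force: [0.3, 0.6, 0.2]
opening: 0.0745
gripper_force: 0.0
```

Scaled: 165 mm is 0.275, -57 mm is -0.095, -0.25 rad is -0.125.

>>> carry_out([
  {"jaw":-0.6,"travel":[0.275,-0.095,0],"delta_rot":[0,0,-0.125]},
  {"jaw":-0.6,"travel":[0.275,-0.095,0],"delta_rot":[0,0,-0.125]},
  {"jaw":-0.6,"travel":[0.275,-0.095,0],"delta_rot":[0,0,-0.125]},
  {"jaw":-0.6,"travel":[0.275,-0.095,0],"delta_rot":[0,0,-0.125]},
  {"jaw":-0.6,"travel":[0.275,-0.095,0],"delta_rot":[0,0,-0.125]},
  {"jaw":-0.6,"travel":[0.275,-0.095,0],"delta_rot":[0,0,-0.125]},
])

```text
time: 18.85
tool_pos: [0.4684, 0.1645, 0.1103]
eef_rot: [0.58, 0.815, 0.001, -0.001]
contact_force: [0.3, -0.1, 1.0]
opening: 0.0742
gripper_force: 0.0
```

Scaled: 140 mm is 0.2333, -65 mm is -0.1083.

>>> carry_out([
  {"jaw":-0.6,"travel":[0.2333,-0.1083,0],"delta_rot":[0,0,0]},
  {"jaw":-0.6,"travel":[0.2333,-0.1083,0],"delta_rot":[0,0,0]},
  {"jaw":-0.6,"travel":[0.2333,-0.1083,0],"delta_rot":[0,0,0]},
  {"jaw":-0.6,"travel":[0.2333,-0.1083,0],"delta_rot":[0,0,0]},
  {"jaw":-0.6,"travel":[0.2333,-0.1083,0],"delta_rot":[0,0,0]},
  {"jaw":-0.6,"travel":[0.2333,-0.1083,0],"delta_rot":[0,0,0]},
  {"jaw":-0.6,"travel":[0.2333,-0.1083,0],"delta_rot":[0,0,0]},
  {"jaw":-0.6,"travel":[0.2333,-0.1083,0],"delta_rot":[0,0,0]},
])

```text
time: 19.52
tool_pos: [0.3655, 0.27, 0.1095]
eef_rot: [0.585, 0.811, -0.0, 0.001]
contact_force: [-0.3, -0.8, 0.2]
opening: 0.0745
gripper_force: 0.0
```

Run:
```python
from h import *
st(); caps={k:manip.capture(k) for k in("top","side")}
fit("yellow_bottle",caps,False,.004)
```

```text
t 19.52 pos [365.5 270.  109.5] yaw 1.891 tilt [ 0.001 -0.001] open 74.5 F [-0.3 -0.8  0.2] gf 0.0 q [-0.38  0.52 -0.44  2.09  0.38  0.62 -0.76]
yellow_bottle side miss []
yellow_bottle [ 0.6247 -0.1898  0.0298] cost 0.034 {'top': 0.62} {'top': np.float64(0.034)}
```

Scaled: 94 mm is 0.1567, 82 mm is 0.1367.

>>> carry_out([
  {"jaw":-0.6,"travel":[0.0025,-0.0025,0.05],"delta_rot":[0,0,0]},
  {"jaw":-0.6,"travel":[0.0025,-0.0025,0.1],"delta_rot":[0,0,0]},
  {"jaw":-0.6,"travel":[0.0025,-0.0025,0.1367],"delta_rot":[0,0,0]},
  {"jaw":-0.6,"travel":[0.0025,-0.0025,0.1567],"delta_rot":[0,0,0]},
  {"jaw":-0.6,"travel":[0.0025,-0.0025,0.1567],"delta_rot":[0,0,0]},
  {"jaw":1,"travel":[0.0025,-0.0025,0.1567],"delta_rot":[0,0,0]},
  {"jaw":1,"travel":[0.0025,-0.0025,0.1567],"delta_rot":[0,0,0]},
  {"jaw":1,"travel":[0.0025,-0.0025,0.1567],"delta_rot":[0,0,0]},
  {"jaw":1,"travel":[0.0025,-0.0025,0.1567],"delta_rot":[0,0,0]},
  {"jaw":1,"travel":[0.0025,-0.0025,0.1567],"delta_rot":[0,0,0]},
])

```text
time: 20.55
tool_pos: [0.362, 0.2732, 0.0165]
eef_rot: [0.584, 0.812, 0.001, 0.0]
contact_force: [-1.2, 0.5, 1.0]
opening: 0.0455
gripper_force: 0.6
```

>>> carry_out([
  {"jaw":1,"travel":[0,0,0],"delta_rot":[0,0,0]},
  {"jaw":1,"travel":[0,0,0],"delta_rot":[0,0,0]},
  {"jaw":1,"travel":[0,0,0],"delta_rot":[0,0,0]},
])

```text
time: 20.8
tool_pos: [0.3618, 0.2731, 0.0164]
eef_rot: [0.583, 0.812, 0.0, 0.0]
contact_force: [-0.8, -1.1, 6.7]
opening: 0.0438
gripper_force: 20.0
```

```bash
python3 -c "
from h import *; st()";  python3 plan.py 362.7 271.8 16 1.891 362.7 271.8 90 1.891 460 130 120 1.75 540 -60 120 1.6  619.5 -254.6 80 1.493
```

```text
t 20.8 pos [361.8 273.1  16.4] yaw 1.896 tilt [0.001 0.   ] open 43.8 F [-0.8 -1.1  6.7] gf 20.0 q [-0.5   0.68 -0.29  2.16  0.52  0.37 -0.89]
[362.7   271.8    90.      1.891] travel [  0.   0. -74.] rot -0.0 rows 1.8
[460.   130.   120.     1.75] travel [-165.2   47.7  -30. ] rot 0.141 rows 4.2
[540.  -60.  120.    1.6] travel [-201.2   44.9   -0. ] rot 0.15 rows 4.9
[ 619.5   -254.6     80.       1.493] travel [-196.8   73.8   40. ] rot 0.107 rows 5.1
```

Scaled: -74 mm is -0.1233, -55 mm is -0.0917.

>>> carry_out([
  {"jaw":1,"travel":[0,0,-0.0417],"delta_rot":[0,0,0]},
  {"jaw":1,"travel":[0,0,-0.0917],"delta_rot":[0,0,0]},
  {"jaw":1,"travel":[0,0,-0.1233],"delta_rot":[0,0,0]},
  {"jaw":1,"travel":[0,0,-0.1233],"delta_rot":[0,0,0]},
], grip_force=30)

```text
time: 21.13
tool_pos: [0.3634, 0.2747, 0.0928]
eef_rot: [0.584, 0.812, 0.004, 0.001]
contact_force: [0.4, 0.4, -0.7]
opening: 0.0437
gripper_force: 30.0
```

Scaled: -165 mm is -0.275, -130 mm is -0.2167, 0.14 rad is 0.07.

>>> carry_out([
  {"jaw":1,"travel":[-0.0417,0.0133,-0.01],"delta_rot":[0,0,0.01]},
  {"jaw":1,"travel":[-0.1,0.0283,-0.02],"delta_rot":[0,0,0.025]},
  {"jaw":1,"travel":[-0.1583,0.045,-0.03],"delta_rot":[0,0,0.04]},
  {"jaw":1,"travel":[-0.2167,0.0617,-0.04],"delta_rot":[0,0,0.055]},
  {"jaw":1,"travel":[-0.275,0.08,-0.05],"delta_rot":[0,0,0.07]},
])

```text
time: 21.55
tool_pos: [0.4598, 0.1301, 0.1191]
eef_rot: [0.639, 0.769, -0.001, -0.0]
contact_force: [0.2, 0.0, -0.9]
opening: 0.0431
gripper_force: 30.0
```

Scaled: -201 mm is -0.335, -169 mm is -0.2817, 0.15 rad is 0.075.

>>> carry_out([
  {"jaw":1,"travel":[-0.0567,0.0133,0],"delta_rot":[0,0,0.015]},
  {"jaw":1,"travel":[-0.1133,0.025,0],"delta_rot":[0,0,0.025]},
  {"jaw":1,"travel":[-0.17,0.0383,0],"delta_rot":[0,0,0.04]},
  {"jaw":1,"travel":[-0.2267,0.05,0],"delta_rot":[0,0,0.05]},
  {"jaw":1,"travel":[-0.2817,0.0633,0],"delta_rot":[0,0,0.065]},
  {"jaw":1,"travel":[-0.335,0.075,0],"delta_rot":[0,0,0.075]},
])

```text
time: 22.05
tool_pos: [0.5409, -0.0595, 0.1185]
eef_rot: [0.695, 0.719, -0.001, -0.0]
contact_force: [0.8, -0.0, -0.6]
opening: 0.0438
gripper_force: 30.0
```

Scaled: -197 mm is -0.3283, -188 mm is -0.3133, 0.107 rad is 0.0535.

>>> carry_out([
  {"jaw":1,"travel":[-0.0567,0.0217,0],"delta_rot":[0,0,0.01]},
  {"jaw":1,"travel":[-0.1133,0.0433,0],"delta_rot":[0,0,0.02]},
  {"jaw":1,"travel":[-0.17,0.0633,0],"delta_rot":[0,0,0.03]},
  {"jaw":1,"travel":[-0.2267,0.085,0],"delta_rot":[0,0,0.04]},
  {"jaw":1,"travel":[-0.2767,0.1033,0],"delta_rot":[0,0,0.05]},
  {"jaw":1,"travel":[-0.3133,0.1167,0],"delta_rot":[0,0,0.0535]},
  {"jaw":1,"travel":[-0.3283,0.1233,0],"delta_rot":[0,0,0.0535]},
  {"jaw":1,"travel":[-0.3283,0.1233,0],"delta_rot":[0,0,0.0535]},
  {"jaw":1,"travel":[-0.3283,0.1233,0],"delta_rot":[0,0,0.0535]},
  {"jaw":1,"travel":[-0.3283,0.1233,0],"delta_rot":[0,0,0.0535]},
])

```text
time: 22.88
tool_pos: [0.6215, -0.2482, 0.1193]
eef_rot: [0.731, 0.683, 0.0, -0.001]
contact_force: [-0.4, 0.3, -0.8]
opening: 0.0432
gripper_force: 30.0
```

```bash
python3 -c "
from h import *; st()"
```

```text
t 22.88 pos [ 621.5 -248.2  119.3] yaw 1.502 tilt [-0.001  0.003] open 43.2 F [-0.4  0.3 -0.8] gf 30.0 q [ 0.56  0.77 -0.39  1.46  0.33  0.97  0.02]
```

Scaled: 96 mm is 0.16, 95 mm is 0.1583.

>>> carry_out([
  {"jaw":1,"travel":[-0.0067,-0.0017,0.0417],"delta_rot":[0,0,0]},
  {"jaw":1,"travel":[-0.0067,-0.0017,0.0833],"delta_rot":[0,0,0]},
  {"jaw":1,"travel":[-0.0067,-0.0017,0.12],"delta_rot":[0,0,0]},
  {"jaw":1,"travel":[-0.0067,-0.0017,0.1417],"delta_rot":[0,0,0]},
  {"jaw":1,"travel":[-0.0067,-0.0017,0.1533],"delta_rot":[0,0,0]},
  {"jaw":1,"travel":[-0.0067,-0.0017,0.1583],"delta_rot":[0,0,0]},
  {"jaw":1,"travel":[-0.0067,-0.0017,0.16],"delta_rot":[0,0,0]},
  {"jaw":1,"travel":[-0.0067,-0.0017,0.16],"delta_rot":[0,0,0]},
  {"jaw":1,"travel":[-0.0067,-0.0017,0.16],"delta_rot":[0,0,0]},
])

```text
time: 23.63
tool_pos: [0.6216, -0.2555, 0.0251]
eef_rot: [0.732, 0.681, 0.001, 0.001]
contact_force: [-0.5, 0.4, -1.2]
opening: 0.0434
gripper_force: 30.0
```

```bash
python3 -c "
from h import *; st()"
```

```text
t 23.63 pos [ 621.6 -255.5   25.1] yaw 1.499 tilt [ 0.002 -0.001] open 43.4 F [-0.5  0.4 -1.2] gf 30.0 q [ 0.55  0.88 -0.35  1.52  0.38  0.8  -0.02]
```

Scaled: 4.5 mm is 0.0075, 4 mm is 0.0067.

>>> carry_out([
  {"jaw":1,"travel":[0.0017,-0.0033,0.0033],"delta_rot":[0,0,0]},
  {"jaw":1,"travel":[0.0017,-0.0033,0.0067],"delta_rot":[0,0,0]},
  {"jaw":1,"travel":[0.0017,-0.0033,0.0075],"delta_rot":[0,0,0]},
  {"jaw":1,"travel":[0.0017,-0.0033,0.0075],"delta_rot":[0,0,0]},
  {"jaw":1,"travel":[0.0017,-0.0033,0.0075],"delta_rot":[0,0,0]},
])

```text
time: 24.05
tool_pos: [0.6189, -0.2543, 0.0205]
eef_rot: [0.732, 0.681, 0.0, 0.0]
contact_force: [-1.2, 0.4, 5.8]
opening: 0.0437
gripper_force: 30.0
```

```bash
python3 -c "
from h import *; st()"; python3 plan.py 620 -254.5 20.4 1.499 620 -254.5 100 1.499 470 -270 120 .85 301 -284 110 .195
```

```text
t 24.05 pos [ 618.9 -254.3   20.5] yaw 1.499 tilt [ 0.001 -0.   ] open 43.7 F [-1.2  0.4  5.8] gf 30.0 q [ 0.55  0.89 -0.35  1.53  0.38  0.79 -0.02]
[ 620.    -254.5    100.       1.499] travel [  0.    0.  -79.6] rot -0.0 rows 1.9
[ 470.   -270.    120.      0.85] travel [ -26.2 -148.5  -20. ] rot 0.649 rows 5.2
[ 3.01e+02 -2.84e+02  1.10e+02  1.95e-01] travel [-122.1 -117.7   10. ] rot 0.655 rows 5.2
```

Scaled: -80 mm is -0.1333, -55 mm is -0.0917.

>>> carry_out([
  {"jaw":0,"travel":[0,0,0],"delta_rot":[0,0,0]},
  {"jaw":-0.4,"travel":[0,0,0],"delta_rot":[0,0,0]},
  {"jaw":-0.4,"travel":[0,0,0],"delta_rot":[0,0,0]},
  {"jaw":-0.4,"travel":[0,0,0],"delta_rot":[0,0,0]},
  {"jaw":-0.4,"travel":[0,0,0],"delta_rot":[0,0,0]},
  {"jaw":-0.4,"travel":[0,0,-0.0333],"delta_rot":[0,0,0]},
  {"jaw":-0.4,"travel":[0,0,-0.0917],"delta_rot":[0,0,0]},
  {"jaw":-0.4,"travel":[0,0,-0.1333],"delta_rot":[0,0,0]},
])

```text
time: 24.72
tool_pos: [0.6189, -0.2543, 0.1005]
eef_rot: [0.732, 0.681, 0.0, 0.0]
contact_force: [0.9, 0.3, 0.4]
opening: 0.0652
gripper_force: 0.0
```

Scaled: -148 mm is -0.2467, -26 mm is -0.0433, 0.65 rad is 0.325.

>>> carry_out([
  {"jaw":-0.3,"travel":[-0.0433,-0.2467,-0.0333],"delta_rot":[0,0,0.325]},
  {"jaw":-0.3,"travel":[-0.0433,-0.2467,-0.0333],"delta_rot":[0,0,0.325]},
  {"jaw":-0.3,"travel":[-0.0433,-0.2467,-0.0333],"delta_rot":[0,0,0.325]},
  {"jaw":-0.3,"travel":[-0.0433,-0.2467,-0.0333],"delta_rot":[0,0,0.325]},
  {"jaw":-0.3,"travel":[-0.0433,-0.2467,-0.0333],"delta_rot":[0,0,0.325]},
  {"jaw":-0.3,"travel":[-0.0433,-0.2467,-0.0333],"delta_rot":[0,0,0.325]},
  {"jaw":-0.3,"travel":[-0.0433,-0.2467,-0.0333],"delta_rot":[0,0,0.325]},
])

```text
time: 25.3
tool_pos: [0.47, -0.2695, 0.1196]
eef_rot: [0.911, 0.413, 0.001, 0.001]
contact_force: [0.7, 0.5, -0.2]
opening: 0.0604
gripper_force: 0.0
```

Scaled: -122 mm is -0.2033, -118 mm is -0.1967, 0.655 rad is 0.3275.

>>> carry_out([
  {"jaw":-0.3,"travel":[-0.2033,-0.1967,0.0167],"delta_rot":[0,0,0.3275]},
  {"jaw":-0.3,"travel":[-0.2033,-0.1967,0.0167],"delta_rot":[0,0,0.3275]},
  {"jaw":-0.3,"travel":[-0.2033,-0.1967,0.0167],"delta_rot":[0,0,0.3275]},
  {"jaw":-0.3,"travel":[-0.2033,-0.1967,0.0167],"delta_rot":[0,0,0.3275]},
  {"jaw":-0.3,"travel":[-0.2033,-0.1967,0.0167],"delta_rot":[0,0,0.3275]},
  {"jaw":-0.3,"travel":[-0.2033,-0.1967,0.0167],"delta_rot":[0,0,0.3275]},
  {"jaw":-0.3,"travel":[-0.2033,-0.1967,0.0167],"delta_rot":[0,0,0.3275]},
  {"jaw":-0.3,"travel":[-0.2033,-0.1967,0.0167],"delta_rot":[0,0,0.3275]},
  {"jaw":-0.3,"travel":[-0.2033,-0.1967,0.0167],"delta_rot":[0,0,0.3275]},
  {"jaw":-0.3,"travel":[-0.2033,-0.1967,0.0167],"delta_rot":[0,0,0.3275]},
])

```text
time: 26.13
tool_pos: [0.3017, -0.2831, 0.1091]
eef_rot: [0.995, 0.099, 0.001, 0.0]
contact_force: [0.1, -0.2, -0.6]
opening: 0.0606
gripper_force: 0.0
```

Run:
```python
from h import *
st(); caps={k:manip.capture(k) for k in("top","side")}
fit("amber_jar",caps,False,.004)
fit("orange_tray",caps)
fit("tag_plate",caps,True,0)
```

```text
t 26.13 pos [ 301.7 -283.1  109.1] yaw 0.198 tilt [ 0.001 -0.   ] open 60.6 F [ 0.1 -0.2 -0.6] gf 0.0 q [ 0.74  0.44 -0.05  2.2   0.05  0.5  -0.72]
amber_jar top miss []
amber_jar [ 0.6186 -0.2562 -0.2792] cost 0.211 {'side': 0.61} {'side': np.float64(0.211)}
orange_tray [0.5132 0.1978 1.2655] cost 2.055 {'top': 0.67, 'side': 0.76} {'top': np.float64(1.055), 'side': np.float64(1.0)}
tag_plate top miss []
tag_plate side miss []Traceback (most recent call last):
  File "<stdin>", line 5, in <module>
  File "h.py", line 30, in fit
    k0=next(iter(ob)); p=ray(ob[k0][2],caps[k0],z+.015)
StopIteration
```

>>> carry_out([
  {"jaw":-0.3,"travel":[0,0,0.05],"delta_rot":[0,0,0]},
  {"jaw":-0.3,"travel":[0,0,0.1],"delta_rot":[0,0,0]},
  {"jaw":0,"travel":[0,0,0.1333],"delta_rot":[0,0,0]},
  {"jaw":0,"travel":[0,0,0.1533],"delta_rot":[0,0,0]},
  {"jaw":0,"travel":[0,0,0.1617],"delta_rot":[0,0,0]},
  {"jaw":0,"travel":[0,0,0.1617],"delta_rot":[0,0,0]},
  {"jaw":0,"travel":[0,0,0.1617],"delta_rot":[0,0,0]},
])

```text
time: 27.12
tool_pos: [0.3002, -0.2834, 0.0124]
eef_rot: [0.995, 0.097, 0.0, 0.0]
contact_force: [0.1, -0.6, 0.4]
opening: 0.0469
gripper_force: 0.0
```

```bash
python3 -c "
from h import *; st()"
```

```text
t 27.12 pos [ 300.2 -283.4   12.4] yaw 0.194 tilt [ 0. -0.] open 46.9 F [ 0.1 -0.6  0.4] gf 0.0 q [ 0.72  0.65 -0.02  2.28  0.07  0.22 -0.74]
```

>>> carry_out([
  {"jaw":1,"travel":[0,0,0],"delta_rot":[0,0,0]},
  {"jaw":1,"travel":[0,0,0],"delta_rot":[0,0,0]},
  {"jaw":1,"travel":[0,0,0],"delta_rot":[0,0,0]},
  {"jaw":1,"travel":[0,0,0],"delta_rot":[0,0,0]},
  {"jaw":1,"travel":[0,0,0],"delta_rot":[0,0,0]},
  {"jaw":1,"travel":[0,0,0],"delta_rot":[0,0,0]},
  {"jaw":1,"travel":[0,0,0],"delta_rot":[0,0,0]},
  {"jaw":1,"travel":[0,0,0],"delta_rot":[0,0,0]},
  {"jaw":1,"travel":[0,0,0],"delta_rot":[0,0,0]},
], grip_force=40)

```text
time: 27.87
tool_pos: [0.3002, -0.2835, 0.0124]
eef_rot: [0.995, 0.097, 0.0, 0.0]
contact_force: [-1.1, 0.4, 5.9]
opening: 0.0116
gripper_force: 40.0
```

```bash
python3 -c "
from h import *; st()"; python3 plan.py 300.2 -283.4 12.4 .194 300.2 -283.4 60 .194 538.3 -112 60 -.076
```

```text
t 27.87 pos [ 300.2 -283.5   12.4] yaw 0.194 tilt [ 0.001 -0.001] open 11.6 F [-1.1  0.4  5.9] gf 40.0 q [ 0.72  0.65 -0.02  2.28  0.07  0.22 -0.74]
[ 3.002e+02 -2.834e+02  6.000e+01  1.940e-01] travel [  0.    0.  -47.6] rot -0.0 rows 1.1
[ 5.383e+02 -1.120e+02  6.000e+01 -7.600e-02] travel [ 266.7 -122.3   -0. ] rot 0.27 rows 7.0
```

>>> carry_out([
  {"jaw":1,"travel":[0,0,-0.02],"delta_rot":[0,0,0]},
  {"jaw":1,"travel":[0,0,-0.0533],"delta_rot":[0,0,0]},
  {"jaw":1,"travel":[0,0,-0.08],"delta_rot":[0,0,0]},
  {"jaw":1,"travel":[0,0,-0.08],"delta_rot":[0,0,0]},
  {"jaw":1,"travel":[0,0,-0.08],"delta_rot":[0,0,0]},
])

```text
time: 28.28
tool_pos: [0.3001, -0.2832, 0.0603]
eef_rot: [0.995, 0.097, 0.0, 0.0]
contact_force: [0.2, -0.8, -0.0]
opening: 0.0121
gripper_force: 40.0
```

Scaled: 267 mm is 0.445, 255 mm is 0.425, 0.27 rad is 0.135.

>>> carry_out([
  {"jaw":1,"travel":[0.0333,-0.015,0],"delta_rot":[0,0,0.01]},
  {"jaw":1,"travel":[0.0833,-0.0383,0],"delta_rot":[0,0,0.025]},
  {"jaw":1,"travel":[0.1333,-0.0617,0],"delta_rot":[0,0,0.04]},
  {"jaw":1,"travel":[0.1833,-0.085,0],"delta_rot":[0,0,0.055]},
  {"jaw":1,"travel":[0.2333,-0.1083,0],"delta_rot":[0,0,0.07]},
  {"jaw":1,"travel":[0.2833,-0.1317,0],"delta_rot":[0,0,0.085]},
  {"jaw":1,"travel":[0.3333,-0.1533,0],"delta_rot":[0,0,0.1]},
  {"jaw":1,"travel":[0.3833,-0.1767,0],"delta_rot":[0,0,0.115]},
  {"jaw":1,"travel":[0.425,-0.195,0],"delta_rot":[0,0,0.13]},
  {"jaw":1,"travel":[0.445,-0.2033,0],"delta_rot":[0,0,0.135]},
])

```text
time: 29.12
tool_pos: [0.5412, -0.1076, 0.0583]
eef_rot: [0.999, -0.036, 0.0, -0.001]
contact_force: [0.8, 0.6, -1.2]
opening: 0.0113
gripper_force: 40.0
```

>>> carry_out([
  {"jaw":1,"travel":[0,0,0],"delta_rot":[0,0,0]},
  {"jaw":1,"travel":[0,0,0],"delta_rot":[0,0,0]},
  {"jaw":1,"travel":[0,0,0],"delta_rot":[0,0,0]},
])

```text
time: 29.37
tool_pos: [0.5362, -0.1133, 0.059]
eef_rot: [0.999, -0.039, -0.002, 0.0]
contact_force: [-1.0, -0.7, -1.1]
opening: 0.0117
gripper_force: 40.0
```

Run:
```python
from h import *
st(); caps={k:manip.capture(k) for k in("top","side")}
d=caps["side"]["img"][120:260,210:350,::-1]; cv2.imwrite("pics/pre.png",cv2.convertScaleAbs(cv2.resize(d,None,fx=4,fy=4,interpolation=cv2.INTER_CUBIC),alpha=1.4))
try: fit("tag_plate",caps,True,.0476)
except StopIteration: pass
```

```text
t 29.37 pos [ 536.2 -113.3   59. ] yaw -0.078 tilt [-0.004 -0.001] open 11.7 F [-1.  -0.7 -1.1] gf 40.0 q [ 0.09  0.67  0.11  1.88 -0.13  0.6  -1.36]
tag_plate top miss []
tag_plate [ 0.5806 -0.1161 -0.908 ] cost 1.002 {'side': 0.78} {'side': np.float64(1.002)}
```

View pics/pre.png

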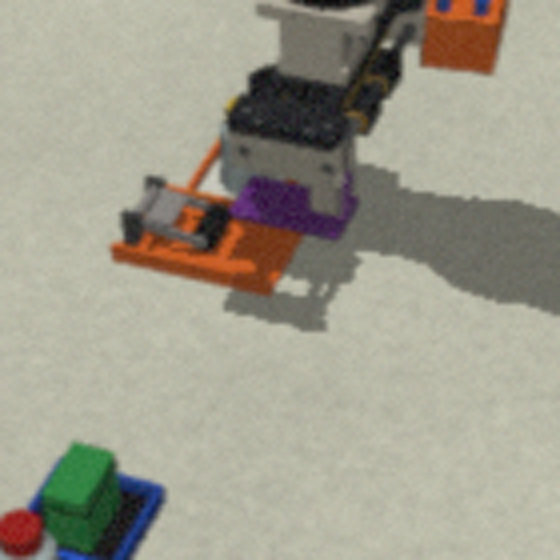

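The crop shows the plate held level at (290,205), aimed along the bay at the roller (210,225). The case stands upright in the blue tray. Lowering now.

Scaled: 42 mm is 0.07, 41 mm is 0.0683.

>>> carry_out([
  {"jaw":1,"travel":[0,0,0.02],"delta_rot":[0,0,0]},
  {"jaw":1,"travel":[0,0,0.0417],"delta_rot":[0,0,0]},
  {"jaw":1,"travel":[0,0,0.0567],"delta_rot":[0,0,0]},
  {"jaw":1,"travel":[0,0,0.065],"delta_rot":[0,0,0]},
  {"jaw":1,"travel":[0,0,0.0683],"delta_rot":[0,0,0]},
  {"jaw":1,"travel":[0,0,0.07],"delta_rot":[0,0,0]},
  {"jaw":1,"travel":[0,0,0.07],"delta_rot":[0,0,0]},
  {"jaw":1,"travel":[0,0,0.07],"delta_rot":[0,0,0]},
  {"jaw":1,"travel":[0,0,0.07],"delta_rot":[0,0,0]},
])

```text
time: 30.32
tool_pos: [0.5389, -0.1121, 0.0187]
eef_rot: [0.999, -0.038, 0.001, 0.0]
contact_force: [-0.5, 0.6, -0.1]
opening: 0.0119
gripper_force: 40.0
```

Run:
```python
from h import *
st(); caps={k:manip.capture(k) for k in("top","side")}
d=caps["top"]["img"][130:230,290:410,::-1]; cv2.imwrite("pics/low_t.png",cv2.convertScaleAbs(cv2.resize(d,None,fx=5,fy=5,interpolation=cv2.INTER_CUBIC),alpha=1.4))
```

```text
t 30.32 pos [ 538.9 -112.1   18.7] yaw -0.076 tilt [ 0.001 -0.   ] open 11.9 F [-0.5  0.6 -0.1] gf 40.0 q [ 0.1   0.74  0.1   1.9  -0.14  0.51 -1.35]
```

View pics/low_t.png

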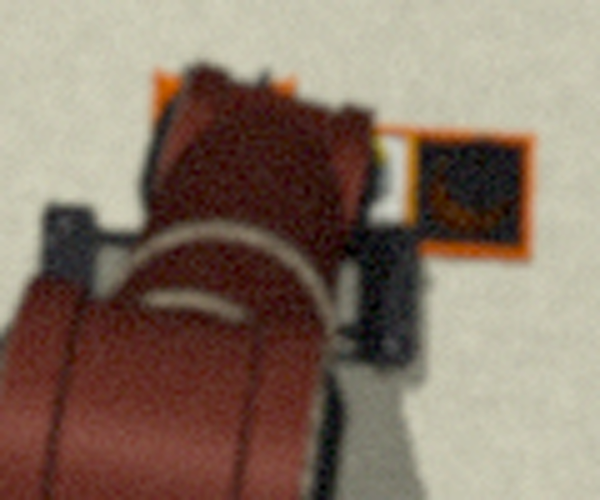

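Scaled: 2.5 mm is 0.0042, 2 mm is 0.0033.

>>> carry_out([
  {"jaw":1,"travel":[0,0,0.0017],"delta_rot":[0,0,0]},
  {"jaw":1,"travel":[0,0,0.0033],"delta_rot":[0,0,0]},
  {"jaw":1,"travel":[0,0,0.0042],"delta_rot":[0,0,0]},
  {"jaw":1,"travel":[0,0,0.0042],"delta_rot":[0,0,0]},
  {"jaw":1,"travel":[0,0,0.0042],"delta_rot":[0,0,0]},
])

```text
time: 30.83
tool_pos: [0.5386, -0.112, 0.0164]
eef_rot: [0.999, -0.038, 0.0, -0.0]
contact_force: [-1.1, 1.2, 5.1]
opening: 0.0117
gripper_force: 40.0
```

Scaled: 24 mm is 0.04, 22 mm is 0.0367.

>>> carry_out([
  {"jaw":1,"travel":[0.0033,0,0],"delta_rot":[0,0,0]},
  {"jaw":1,"travel":[0.0067,0,0],"delta_rot":[0,0,0]},
  {"jaw":1,"travel":[0.01,0,0],"delta_rot":[0,0,0]},
  {"jaw":1,"travel":[0.015,0,0],"delta_rot":[0,0,0]},
  {"jaw":1,"travel":[0.02,0,0],"delta_rot":[0,0,0]},
  {"jaw":1,"travel":[0.025,0,0],"delta_rot":[0,0,0]},
  {"jaw":1,"travel":[0.03,0,0],"delta_rot":[0,0,0]},
  {"jaw":1,"travel":[0.0333,0,0],"delta_rot":[0,0,0]},
  {"jaw":1,"travel":[0.0367,0,0],"delta_rot":[0,0,0]},
  {"jaw":1,"travel":[0.04,0,0],"delta_rot":[0,0,0]},
])

```text
time: 31.67
tool_pos: [0.5522, -0.1134, 0.0163]
eef_rot: [0.999, -0.039, -0.011, -0.001]
contact_force: [-18.6, 1.9, 22.7]
opening: 0.0116
gripper_force: 40.0
```

```bash
python3 -c "
from h import *; st()"
```

```text
t 31.67 pos [ 552.2 -113.4   16.3] yaw -0.077 tilt [-0.021  0.003] open 11.6 F [-18.6   1.9  22.7] gf 40.0 q [ 0.1   0.76  0.1   1.84 -0.13  0.56 -1.36]
```

Run:
```python
from h import *
caps={k:manip.capture(k) for k in("side",)}
d=caps["side"]["img"][135:205,225:325,::-1]; cv2.imwrite("pics/push.png",cv2.convertScaleAbs(cv2.resize(d,None,fx=8,fy=8,interpolation=cv2.INTER_CUBIC),alpha=1.4))
```

```text
(no output)
```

View pics/push.png

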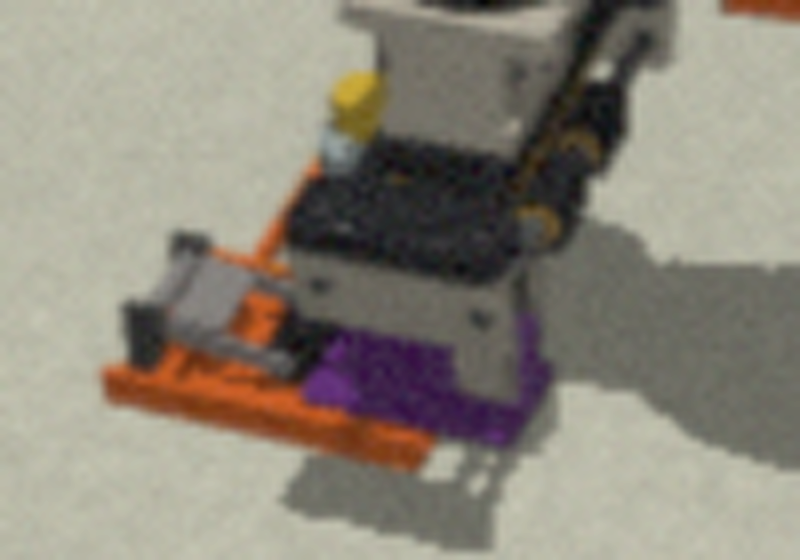

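Run:
```python
from h import *
s=manip.sense(); print(s["contact_force"],s["moment"])
```

```text
[-17.82873171   1.88410848  21.41241344] [0.27401387 3.42119417 0.0616625 ]
```

Scaled: -17 mm is -0.0283, -8 mm is -0.0133.

>>> carry_out([
  {"jaw":1,"travel":[-0.0133,0,0],"delta_rot":[0,0,0]},
  {"jaw":1,"travel":[-0.0283,0,0],"delta_rot":[0,0,0]},
  {"jaw":1,"travel":[-0.0283,0,0],"delta_rot":[0,0,0]},
  {"jaw":1,"travel":[-0.0283,0,0],"delta_rot":[0,0,0]},
])

```text
time: 32.05
tool_pos: [0.5435, -0.1125, 0.0159]
eef_rot: [0.999, -0.038, -0.002, -0.0]
contact_force: [-5.4, 0.5, 6.6]
opening: 0.0116
gripper_force: 40.0
```

Run:
```python
from h import *
s=manip.sense(); print(s["contact_force"],s["moment"]); st()
```

```text
[-5.35939837  0.45098942  6.62638336] [0.1405102  1.02865999 0.02617309]
t 32.05 pos [ 543.5 -112.5   15.9] yaw -0.076 tilt [-0.004  0.001] open 11.6 F [-5.4  0.5  6.6] gf 40.0 q [ 0.1   0.75  0.1   1.89 -0.14  0.52 -1.35]
```

Scaled: 7 mm is 0.0117, 6 mm is 0.01.

>>> carry_out([
  {"jaw":1,"travel":[0.005,0,-0.0008],"delta_rot":[0,0,0]},
  {"jaw":1,"travel":[0.01,0,-0.0008],"delta_rot":[0,0,0]},
  {"jaw":1,"travel":[0.0117,0,-0.0008],"delta_rot":[0,0,0]},
  {"jaw":1,"travel":[0.0117,0,-0.0008],"delta_rot":[0,0,0]},
])

```text
time: 32.38
tool_pos: [0.5517, -0.1131, 0.0161]
eef_rot: [0.999, -0.038, -0.001, -0.0]
contact_force: [-3.4, -0.1, 4.4]
opening: 0.0122
gripper_force: 40.0
```

Run:
```python
from h import *
s=manip.sense(); print(s["contact_force"],s["moment"]); st()
```

```text
[-3.35036473 -0.1374579   4.42270843] [ 0.15602423  0.87748498 -0.00223072]
t 32.38 pos [ 551.7 -113.1   16.1] yaw -0.076 tilt [-0.002  0.   ] open 12.2 F [-3.4 -0.1  4.4] gf 40.0 q [ 0.1   0.76  0.1   1.86 -0.14  0.53 -1.36]
```

Scaled: 8 mm is 0.0133, -1.5 mm is -0.0025, 0.01 rad is 0.005.

>>> carry_out([
  {"jaw":1,"travel":[0,0,-0.0017],"delta_rot":[0,0.005,0]},
  {"jaw":1,"travel":[0,0,-0.0025],"delta_rot":[0,0.005,0]},
  {"jaw":1,"travel":[0.0033,0,-0.0025],"delta_rot":[0,0.005,0]},
  {"jaw":1,"travel":[0.0067,0,-0.0025],"delta_rot":[0,0.005,0]},
  {"jaw":1,"travel":[0.01,0,-0.0025],"delta_rot":[0,0.005,0]},
  {"jaw":1,"travel":[0.0133,0,-0.0025],"delta_rot":[0,0.005,0]},
  {"jaw":1,"travel":[0.0133,0,-0.0025],"delta_rot":[0,0.005,0]},
])

```text
time: 32.97
tool_pos: [0.5626, -0.1138, 0.018]
eef_rot: [0.999, -0.038, 0.007, 0.0]
contact_force: [0.0, -0.3, -3.2]
opening: 0.0118
gripper_force: 40.0
```

Run:
```python
from h import *
s=manip.sense(); print(s["contact_force"],s["moment"]); st()
```

```text
[ 1.43122469e-04 -2.52134705e-01 -3.19615160e+00] [-0.01063517  0.15060974  0.02344172]
t 32.97 pos [ 562.6 -113.8   18. ] yaw -0.076 tilt [ 0.014 -0.001] open 11.8 F [ 0.  -0.3 -3.2] gf 40.0 q [ 0.1   0.76  0.1   1.85 -0.14  0.53 -1.36]
```

Scaled: 23 mm is 0.0383, 21 mm is 0.035.

>>> carry_out([
  {"jaw":1,"travel":[0.005,0,0],"delta_rot":[0,0,0]},
  {"jaw":1,"travel":[0.01,0,0],"delta_rot":[0,0,0]},
  {"jaw":1,"travel":[0.015,0,0],"delta_rot":[0,0,0]},
  {"jaw":1,"travel":[0.02,0,0],"delta_rot":[0,0,0]},
  {"jaw":1,"travel":[0.025,0,0],"delta_rot":[0,0,0]},
  {"jaw":1,"travel":[0.03,0,0],"delta_rot":[0,0,0]},
  {"jaw":1,"travel":[0.035,0,0],"delta_rot":[0,0,0]},
  {"jaw":1,"travel":[0.0383,0,0],"delta_rot":[0,0,0]},
  {"jaw":1,"travel":[0.0383,0,0],"delta_rot":[0,0,0]},
  {"jaw":1,"travel":[0.0383,0,0],"delta_rot":[0,0,0]},
])

```text
time: 33.8
tool_pos: [0.5835, -0.1153, 0.0179]
eef_rot: [0.999, -0.038, 0.005, 0.0]
contact_force: [0.6, 0.7, -3.4]
opening: 0.0118
gripper_force: 40.0
```

Run:
```python
from h import *
st(); caps={k:manip.capture(k) for k in("side",)}
d=caps["side"]["img"][135:205,225:325,::-1]; cv2.imwrite("pics/push2.png",cv2.convertScaleAbs(cv2.resize(d,None,fx=8,fy=8,interpolation=cv2.INTER_CUBIC),alpha=1.4))
```

```text
t 33.8 pos [ 583.5 -115.3   17.9] yaw -0.076 tilt [ 0.01  -0.001] open 11.8 F [ 0.6  0.7 -3.4] gf 40.0 q [ 0.1   0.78  0.1   1.78 -0.14  0.57 -1.36]
```

View pics/push2.png

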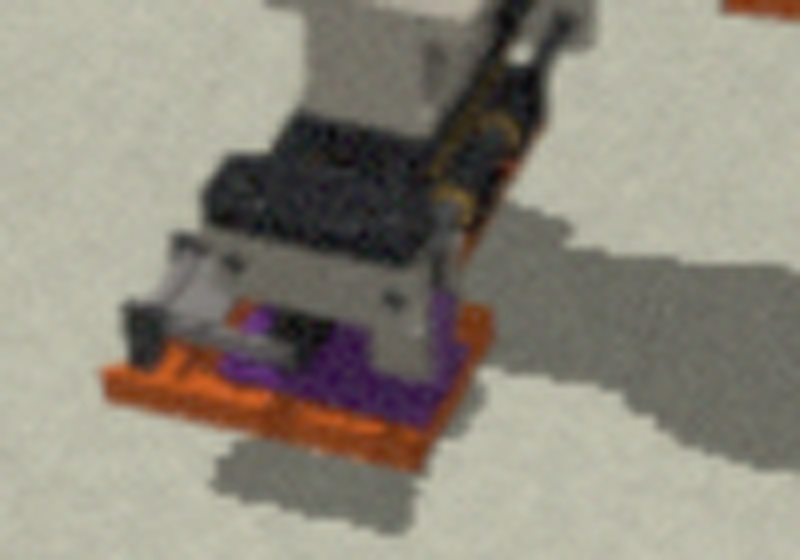

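The plate's nose is now under the roller (crop (260,340)) with the plate flat in the bay. I'll push the last few millimetres.

Scaled: 8 mm is 0.0133, 7 mm is 0.0117.

>>> carry_out([
  {"jaw":1,"travel":[0.0033,0,0],"delta_rot":[0,0,0]},
  {"jaw":1,"travel":[0.0067,0,0],"delta_rot":[0,0,0]},
  {"jaw":1,"travel":[0.01,0,0],"delta_rot":[0,0,0]},
  {"jaw":1,"travel":[0.0117,0,0],"delta_rot":[0,0,0]},
  {"jaw":1,"travel":[0.0133,0,0],"delta_rot":[0,0,0]},
  {"jaw":1,"travel":[0.0133,0,0],"delta_rot":[0,0,0]},
  {"jaw":1,"travel":[0.0133,0,0],"delta_rot":[0,0,0]},
  {"jaw":1,"travel":[0.0133,0,0],"delta_rot":[0,0,0]},
])

```text
time: 34.52
tool_pos: [0.5914, -0.1159, 0.018]
eef_rot: [0.999, -0.038, 0.005, 0.0]
contact_force: [0.2, 0.7, -2.6]
opening: 0.0118
gripper_force: 40.0
```

```bash
python3 -c "
from h import *; st()"
```

```text
t 34.52 pos [ 591.4 -115.9   18. ] yaw -0.076 tilt [ 0.01  -0.001] open 11.8 F [ 0.2  0.7 -2.6] gf 40.0 q [ 0.09  0.79  0.11  1.76 -0.14  0.59 -1.37]
```

Scaled: 2 mm is 0.0033, 1 mm is 0.0017.

>>> carry_out([
  {"jaw":1,"travel":[0.0017,0,0],"delta_rot":[0,0,0]},
  {"jaw":1,"travel":[0.0033,0,0],"delta_rot":[0,0,0]},
  {"jaw":1,"travel":[0.0033,0,0],"delta_rot":[0,0,0]},
  {"jaw":1,"travel":[0.0033,0,0],"delta_rot":[0,0,0]},
])

```text
time: 34.85
tool_pos: [0.5935, -0.1161, 0.018]
eef_rot: [0.999, -0.038, 0.005, 0.0]
contact_force: [-0.4, 0.2, -4.2]
opening: 0.0115
gripper_force: 40.0
```

Scaled: 1 mm is 0.0017, 0.7 mm is 0.0012.

>>> carry_out([
  {"jaw":1,"travel":[0.0012,0,0],"delta_rot":[0,0,0]},
  {"jaw":1,"travel":[0.0017,0,0],"delta_rot":[0,0,0]},
  {"jaw":1,"travel":[0.0017,0,0],"delta_rot":[0,0,0]},
  {"jaw":1,"travel":[0.0017,0,0],"delta_rot":[0,0,0]},
])

```text
time: 35.18
tool_pos: [0.5944, -0.1162, 0.018]
eef_rot: [0.999, -0.038, 0.005, 0.0]
contact_force: [1.7, 1.9, -2.8]
opening: 0.0117
gripper_force: 40.0
```

Scaled: 1.5 mm is 0.0025, 0.7 mm is 0.0012, -0.01 rad is -0.005.

>>> carry_out([
  {"jaw":1,"travel":[0,0,0.0012],"delta_rot":[0,-0.003,0]},
  {"jaw":1,"travel":[0,0,0.0025],"delta_rot":[0,-0.005,0]},
  {"jaw":1,"travel":[0,0,0.0025],"delta_rot":[0,-0.005,0]},
  {"jaw":1,"travel":[0,0,0.0025],"delta_rot":[0,-0.005,0]},
], grip_force=15)

```text
time: 35.52
tool_pos: [0.5944, -0.1162, 0.0165]
eef_rot: [0.999, -0.038, 0.0, -0.0]
contact_force: [-0.5, 1.1, -3.1]
opening: 0.0118
gripper_force: 15.0
```

>>> carry_out([
  {"jaw":0.6,"travel":[0,0,0],"delta_rot":[0,0,0]},
  {"jaw":0.4,"travel":[0,0,0],"delta_rot":[0,0,0]},
  {"jaw":0.4,"travel":[0,0,0],"delta_rot":[0,0,0]},
  {"jaw":0.4,"travel":[0,0,0],"delta_rot":[0,0,0]},
])

```text
time: 35.85
tool_pos: [0.5947, -0.1168, 0.0169]
eef_rot: [0.999, -0.038, 0.001, 0.0]
contact_force: [-0.1, -0.1, 0.9]
opening: 0.0275
gripper_force: 0.0
```

```bash
python3 -c "
from h import *; st()"; python3 plan.py 594 -116 16.5 -.076 594 -116 120 -.076 430 -60 200 -.076
```

```text
t 35.85 pos [ 594.7 -116.8   16.9] yaw -0.077 tilt [ 0.001 -0.001] open 27.5 F [-0.1 -0.1  0.9] gf 0.0 q [ 0.09  0.8   0.11  1.74 -0.14  0.61 -1.37]
[ 5.94e+02 -1.16e+02  1.20e+02 -7.60e-02] travel [   0.    -0.  -103.5] rot -0.0 rows 2.5
[ 4.3e+02 -6.0e+01  2.0e+02 -7.6e-02] travel [-167.8  -43.4  -80. ] rot -0.0 rows 4.6
```

>>> carry_out([
  {"jaw":0.4,"travel":[0,0,-0.0167],"delta_rot":[0,0,0]},
  {"jaw":0.4,"travel":[0,0,-0.05],"delta_rot":[0,0,0]},
  {"jaw":0.4,"travel":[0,0,-0.1],"delta_rot":[0,0,0]},
  {"jaw":0.4,"travel":[0,0,-0.15],"delta_rot":[0,0,0]},
  {"jaw":0,"travel":[0,0,-0.175],"delta_rot":[0,0,0]},
])

```text
time: 36.27
tool_pos: [0.5964, -0.117, 0.1261]
eef_rot: [0.999, -0.038, 0.003, 0.001]
contact_force: [0.6, -0.7, 1.0]
opening: 0.0312
gripper_force: 0.0
```

Scaled: -168 mm is -0.28, -80 mm is -0.1333.

>>> carry_out([
  {"jaw":0,"travel":[-0.28,-0.0717,-0.1333],"delta_rot":[0,0,0]},
  {"jaw":0,"travel":[-0.28,-0.0717,-0.1333],"delta_rot":[0,0,0]},
  {"jaw":0,"travel":[-0.28,-0.0717,-0.1333],"delta_rot":[0,0,0]},
  {"jaw":0,"travel":[-0.28,-0.0717,-0.1333],"delta_rot":[0,0,0]},
  {"jaw":0,"travel":[-0.28,-0.0717,-0.1333],"delta_rot":[0,0,0]},
  {"jaw":0,"travel":[-0.28,-0.0717,-0.1333],"delta_rot":[0,0,0]},
  {"jaw":0,"travel":[-0.28,-0.0717,-0.1333],"delta_rot":[0,0,0]},
  {"jaw":0,"travel":[-0.28,-0.0717,-0.1333],"delta_rot":[0,0,0]},
])

```text
time: 36.93
tool_pos: [0.4312, -0.061, 0.2022]
eef_rot: [0.999, -0.038, 0.001, 0.0]
contact_force: [0.2, -0.7, -0.0]
opening: 0.0461
gripper_force: 0.0
```

Run:
```python
from h import *
st(); caps={k:manip.capture(k) for k in("top","side")}
for n in("tag_plate","amber_jar","yellow_bottle","red_bottle","green_case","beaker","tube_rack"):
    try: fit(n,caps,n in("tag_plate","green_case","tube_rack"),0 if n in("beaker","tube_rack") else .004)
    except StopIteration: pass
up=lambda d,f:cv2.convertScaleAbs(cv2.resize(d[:,:,::-1],None,fx=f,fy=f,interpolation=cv2.INTER_CUBIC),alpha=1.4)
cv2.imwrite("pics/end_t.png",up(caps["top"]["img"][135:215,190:405],3.7)); cv2.imwrite("pics/end_s.png",up(caps["side"]["img"][130:300,190:340],3.5))
```

```text
t 36.93 pos [431.2 -61.  202.2] yaw -0.076 tilt [ 0.002 -0.   ] open 46.1 F [ 0.2 -0.7 -0. ] gf 0.0 q [-0.03  0.31  0.16  2.04 -0.07  0.8  -1.48]
tag_plate top miss []
tag_plate [ 0.624  -0.1213 -0.0759] cost 0.606 {'side': 0.6} {'side': np.float64(0.606)}
amber_jar [ 0.6205 -0.2539  0.1165] cost 0.415 {'top': 0.59, 'side': 0.53} {'top': np.float64(0.092), 'side': np.float64(0.322)}
yellow_bottle [ 0.6248 -0.1895  0.0512] cost 0.186 {'top': 0.64, 'side': 0.58} {'top': np.float64(0.065), 'side': np.float64(0.121)}
red_bottle [ 0.6626 -0.119  -0.4279] cost 1.662 {'top': 0.49, 'side': 0.91} {'top': np.float64(0.662), 'side': np.float64(1.0)}
green_case [ 0.6204  0.1507 -0.049 ] cost 0.114 {'top': 0.52, 'side': 0.63} {'top': np.float64(0.063), 'side': np.float64(0.051)}
beaker [0.507  0.4456 0.4444] cost 0.332 {'top': 0.94, 'side': 0.9} {'top': np.float64(0.144), 'side': np.float64(0.188)}
tube_rack [ 0.5052 -0.4259  0.1156] cost 1.1 {'top': 0.87, 'side': 0.37} {'top': np.float64(0.1), 'side': np.float64(1.0)}
```

View pics/end_t.png

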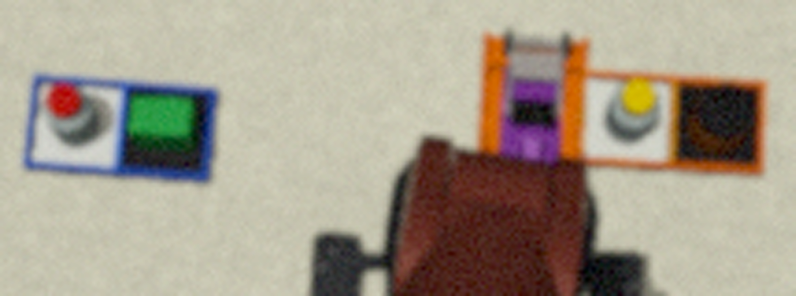

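View pics/end_s.png

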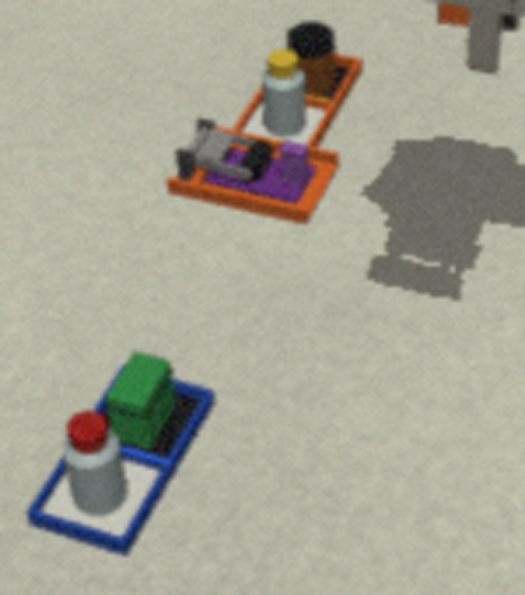

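All four items stand upright in their cells: red (65,100) and green (165,120) in the blue tray, yellow (638,97) and amber (720,125) in the orange one. The plate lies flat under the roller with its tab at the open front, and the gripper is clear.

```bash
python3 -c "
from station import manip; print(manip.close_job())"
```

```text
the job is handed in; nothing more can be done
None
```

Both kits are made up in the order asked, with all four items upright in their cells. The plate lies flat under the clip, about 1 mm short of the stop by estimate, and the gripper is clear of everything; I handed the job in at about 37 s and no verdict came back.

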